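# Thread the yellow key fob onto the bowed key rail and slide it round to the post

### The arm

A 7-joint arm with a two-finger parallel gripper is mounted at the origin on the work surface. World frame = base frame: x ahead of the robot, y to its left, z up, the work surface at z = 0. Lengths are in m, angles in rad, forces in N, time in s.
With the tool pointing down it reaches from about 0.425 to 0.875 m from the base axis. Payload 4.7 kg.
Tool frame: the origin (TCP) lies between the finger pads; the fingertips stand 22 mm ahead of it and the grasp point (between the pads) lies 3 mm ahead of it (bot.finger_overhang is the distance from the TCP to the fingertips, in m); z points along the fingers, x is the direction in which the jaws open and shut, and the axes are right-handed (so a half turn about z gives the same grasp; the last joint's range is limited). The gripper opens to 87 mm and grips with 3 to 60 N. Pads are 19 mm wide; open, the fingers measure 117 mm over their backs; the gripper's body (75 mm by 190 mm) begins 51 mm behind the grasp point.
Start: joints at [1.29, 0.321, -0.07, 1.45, 0.023, 1.371, -0.057], TCP at [0.189, -0.622, 0.245] pointing down, gripper open.
Joint ranges: [-2.86, 2.86], [-0.3, 2.09], [-1.38, 1.24], [0.06, 2.45], [-1.56, 4.7], [0.09, 2.05], [-2.69, 2.69]. Speed limits (rad/s): [2.57, 2.57, 3.14, 3.14, 3.14, 3.14, 3.14].

### API

Orientations are given as a unit quaternion [x, y, z, w].
In Python, from workcell import bot gives the robot as it stands. The module is installed in compiled form; this text tells all that it offers.
- The arm moves only by the shell command python3 -m jog 'ROWS' [FORCE]. ROWS is JSON, a list of rows, each a list of 7 numbers: the closure, from 0 (fully open) to 1 (shut), then the shift along the tool's x, y, z in mm, then the turn, a rotation vector about the tool's x, y, z in rad. In form: [[grip, tx, ty, tz, ax, ay, az], ...]. A call has 1 to 20 rows; each row shifts and turns the pose as measured when the row begins, along the tool's axes as they then stand; what a row does not reach is not made up. A row lasts 1/12 s, in which the tool goes at most 41.7 mm and 7.16 degrees, less where a joint would pass 70% of its speed; a pose out of reach is approached as far as the arm can. A call is refused whole if a number of a shift passes 41.7 or a number of a turn 0.125, either way. A call with a gripper value outside its range is refused whole. The fingers move at their own pace and stop on an object; FORCE is the grip in N (left out, the last holds). Time passes only in rows, so rows that do not move let the fingers close. It gives the time, the measured TCP pose, the force and the opening at its end, in the units of the state.
- bot.get_obs(): the state, without advancing time (a new reading comes with each control period).
- bot.get_image(name): name is "side" or "top"; returns a dict with "img" (480x640x3 uint8, red, green, blue), "intrinsics" (3x3 intrinsics, pixels), "k1" (the pictures are not rectified: a ray, as slopes to the right and down, at radius r is drawn at 1 + k1 r^2 times it, then the intrinsics apply), "position" and "attitude" of the camera in the world. Camera axes: x right, y down, z forward; pixel columns grow to the right and rows downward; lengths in m; the calibration is good to about 2 mm. A picture is of the moment at which its call begins. There is no depth.
- bot.sign_off(): hands the job in, once; it reports no verdict.
The state is a dict: "time_s": time; "qpos": joint angles; "joint_vel": joint speeds; "joint_efforts": joint torques, N m; "eef_pos": TCP position; "tcp_rot": TCP orientation; "ft_force": force on the tool from outside, world axes, zero at the start; "torque": the same for the moment, N m; "gripper_width": opening from 0.0 (shut) to 1.0 (fully open).
Only numpy, scipy, OpenCV 4.12 (cv2) and the standard library are available. Lean on these libraries where they do the work, as an engineer would, in place of code of your own. Each camera call takes 0.05 s, during which the arm holds its last target.

### The job

Put the yellow key fob away: take it from the lower tray, thread it onto the free end of the bowed key rail and slide it round the bend until it is right up against the boss on the post, then let go and leave it hanging there. Ease it along, turning it with the bend, and never force it: a hard push or a jammed fob would mark the plastic and wrench the rod in its socket. Leave the remotes, the ornament, the pill case, the glasses case and the upper tray as they are, and do not knock the key rail with the fingers.

Things in the scene. Friction and masses are not known exactly. Their poses are not given: they have to be found in the camera images.
- fob_bore (a point): Centre of the through-bore of the yellow plastic key fob: a block 30 mm long (its x), 34 wide (y), 56 tall, about 60 g, standing on its flat end in the lower tray. The bore, 15 mm wide, runs along the fob's x, open at both ends, 39 mm above its foot; this point is half-way through, 15 mm from either mouth. Both ends alike. Grip its flat sides (34 mm apart, y) from above, beside the bore.
- fob_centre (a point): Centre of the same fob, 28 mm above its foot, 11 mm below the bore's axis. Same axes: x along the bore, y across the two flat sides, z up.
- stand: The key rail, fixed to the sideboard; origin under the centre of its dark wooden foot plate (150 x 150 x 10 mm), z up. A steel post 16 mm thick at x +57, y -54 mm carries a level chromed rod 12 mm thick, axis 115 mm above the table, open at one end. Nothing on it is higher than 135 mm. From its free end the rod runs straight 40 mm, bends 75 deg to the right, runs straight 45 mm to the boss.
- nose (a point): Drawn place of the rod's free end, cut flat; stand frame (-75, +60, 115) mm, axes as the stand's; the rod runs from here along +x. But the rod is clamped by hand in a slot of the boss and may sit, level, up to 6 mm high or low, and turned about the post axis by up to 0.09 rad either way. This is not reported: the true end lies up to 12 mm sideways and 10 mm along from here. The rod is rigid.
- lead (a point): Point on the drawn rod axis, 30 mm in from the free end on the straight lead-in; stand frame (-45, +60, 115) mm, axes as the stand's. The straight ends 10 mm further on, at (-35, +60). The true rod passes within 12 mm of it: feel for it, say with the held fob touching it from above and from one side, rather than trust this point.
- bend (a point): Point on the drawn rod axis half-way round the bend; stand frame (+13.7, +43.5, 115) mm, axes as the stand's. The bend goes clockwise seen from above, radius 80 mm about (-35, -20), from (-35, +60) through 75 degrees to (+42.3, +0.7), then straight 45 mm along (0.259, -0.966) to the boss. The true rod passes within 12 mm of this point.
- boss: Steel boss on the post top, a level barrel 29 mm in diameter and 24 mm long, from whose slotted end face the rod comes out. Origin: centre of that face, stand frame (+53.9, -42.8, 115) mm; its x axis points out along the drawn rod, z up. The face is the rigid stop: with the fob fully home the bore's centre lies 15 to 16.5 mm out along x. The post axis lies 12 mm behind the face.
- tray: The lower white ceramic tray, fixed, 340 (x) x 240 (y) x 28 mm high, walls and floor 6 mm thick; origin at the centre of its underside. The fob and the grey remote lie in its open half (-x), the upper tray rests on the rim of the other half.
- top_tray: The upper blue ceramic tray, loose, 170 x 240 x 26 mm, origin at the centre of its underside, resting on the lower tray's rim 28 mm above the table. Holds the black remote, the ornament and the pill case. Leave alone.
- grey_remote: Grey remote, 140 (x) x 44 x 20 mm, origin under its centre, lying beside the fob in the lower tray. Leave alone.
- black_remote: Black remote, 140 (x) x 42 x 18 mm, origin under its centre, in the upper tray. Leave alone.
- lighter: Chrome lighter-shaped ornament, 38 x 13 x 55 mm, standing in the upper tray, origin under its centre. Leave alone.
- pill_case: White plastic pill case with a shut flip lid, 90 (x) x 34 x 20 mm, origin under its centre, in the upper tray. Leave alone.
- glasses_case: Brown glasses case, 158 (x) x 60 x 30 mm, origin under its centre, lying on the sideboard. Leave alone.
There are look-alikes about, which are no part of the job. Of the things that look like the part that bears fob_bore, the middle-sized one is meant. What is shaped like the stand but purple is not meant.

How it is judged:
By the outcome, as a careful person would: the job done as asked, in the order asked, and still so for the second after the job is handed in, with the robot touching nothing.
It also fails if it takes over 72 s, if anything falls off the work surface, if the arm or the gripper's body presses on something with over 40 N, if the wrist force passes 120 N, or if a joint passes its speed limit or range.

## Working session

There is one attempt and no reset: what is moved stays moved. The work goes in short steps, Python scripts to look and compute and a shell command to move; the robot and the scene stay as the last step left them, time stands still between calls to the robot, and variables do not carry over. Pictures are saved under pics/ and viewed, and the job is handed in when it is done.

```bash
mkdir -p pics; python3 - <<'E'
from workcell import bot
import cv2
print(bot.get_obs())
for n in("side","top"):
    d=bot.get_image(n); cv2.imwrite(f"pics/{n}0.png",d["img"][:,:,::-1])
    print(n,d["intrinsics"],d["k1"],d["position"],d["attitude"])
print(bot.finger_overhang)
E
```

```text
{'time_s': 0.0, 'qpos': array([ 1.29012209,  0.32181692, -0.07006718,  1.45168135,  0.02261642,
        1.37077214, -0.05691237]), 'joint_vel': array([-0.00026503,  0.00085414, -0.00082905,  0.00126477,  0.00067014,
       -0.00049255, -0.00029445]), 'joint_efforts': array([-3.93158427e-05, -4.91286993e+01, -4.03884519e-01, -3.12536895e+01,
       -6.40479103e-02,  4.37580119e-02,  1.82288863e-04]), 'eef_pos': array([ 0.18863213, -0.62149806,  0.24346209]), 'tcp_rot': array([ 8.03283082e-01, -5.95596672e-01, -7.93544678e-04, -5.14211591e-04]), 'ft_force': array([ 0.05460381,  0.07121569, -0.43193583]), 'torque': array([ 0.02142776, -0.01218935, -0.05070157]), 'gripper_width': 0.9937310863511223}
side [[595.10829295   0.         320.77882545]
 [  0.         595.10829295 241.13725496]
 [  0.           0.           1.        ]] 0.015973073811240305 [-0.17955259  0.66965999  0.69266439] [-0.33110853  0.80171887 -0.45821661  0.19404004]
top [[622.64511171   0.         318.05682735]
 [  0.         622.64511171 236.38246321]
 [  0.           0.           1.        ]] 0.03663341538039266 [ 0.4653021  -0.02325911  1.38281252] [ 0.71269532 -0.7011415   0.00491689 -0.02101899]
0.022
```

View pics/side0.png

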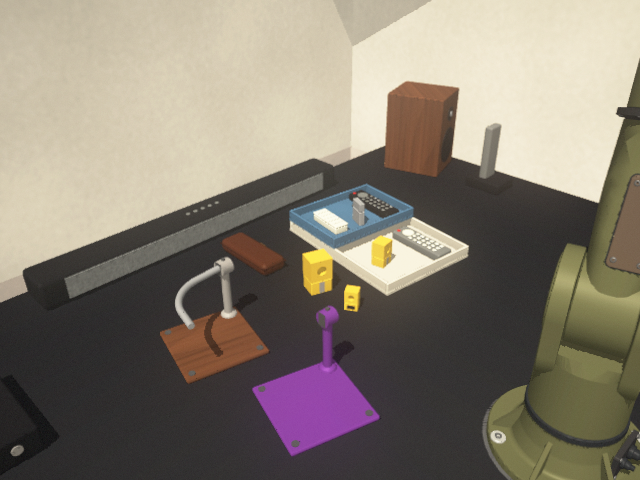

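View pics/top0.png

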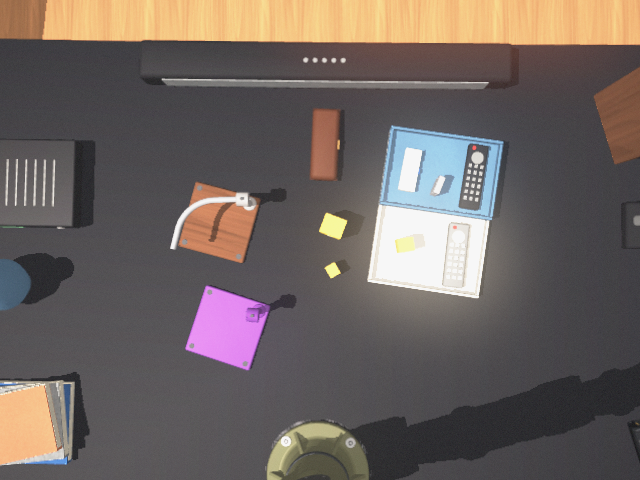

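```bash
cat > h.py <<'E'
import numpy as np,cv2
from scipy.spatial.transform import Rotation as R
from workcell import bot
def cam(n):
    d=bot.get_image(n); d["R"]=R.from_quat(d["attitude"]).as_matrix(); return d
def proj(d,P):
    P=np.atleast_2d(P); c=(P-d["position"])@d["R"]; s=c[:,:2]/c[:,2:]
    s=s*(1+d["k1"]*(s**2).sum(1,keepdims=True)); K=d["intrinsics"]
    return s*[K[0,0],K[1,1]]+K[:2,2]
def ray(d,uv):
    K=d["intrinsics"]; uv=np.atleast_2d(np.float64(uv))
    dist=np.array([d["k1"],0,0,0,0.])
    s=cv2.undistortPoints(uv[:,None],K,dist)[:,0]
    return np.c_[s,np.ones(len(s))]@d["R"].T
def onz(d,uv,z):
    r=ray(d,uv); return d["position"]+r*((z-d["position"][2])/r[:,2:])
def crop(d,x0,y0,x1,y1,f,name):
    cv2.imwrite(name,cv2.resize(d["img"][y0:y1,x0:x1,::-1],None,fx=f,fy=f,interpolation=cv2.INTER_CUBIC))
E
python3 - <<'E'
from h import *
t=cam("top");s=cam("side")
crop(t,160,170,280,270,6,"pics/t1.png");crop(t,365,200,495,300,6,"pics/t2.png")
crop(s,150,245,280,385,4,"pics/s1.png");crop(s,290,190,470,300,4,"pics/s2.png")
np.savez("cams.npz",t=t["img"],s=s["img"])
E
```

```text
(no output)
```

View pics/t1.png

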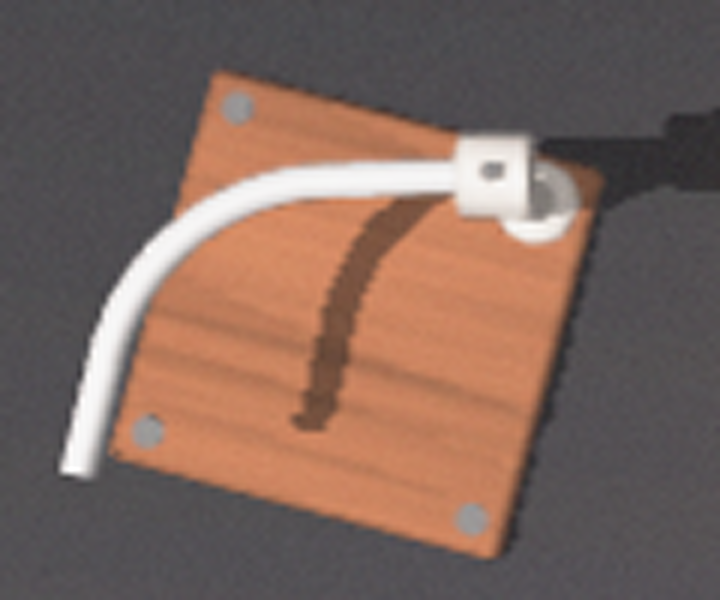

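View pics/t2.png

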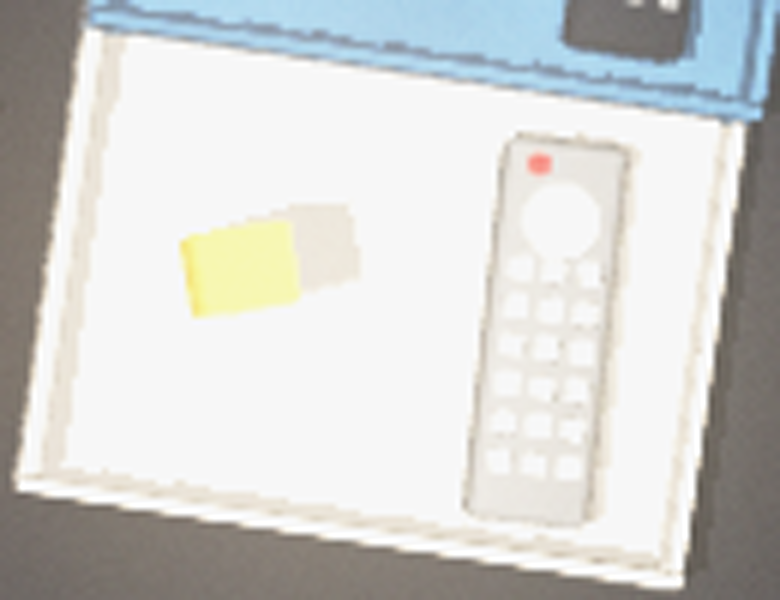

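View pics/s1.png

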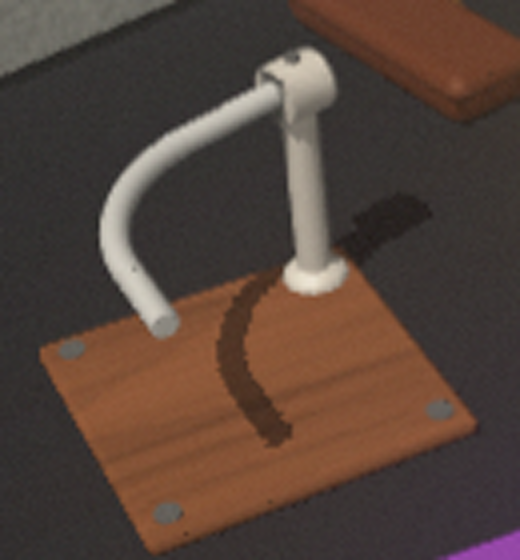

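View pics/s2.png

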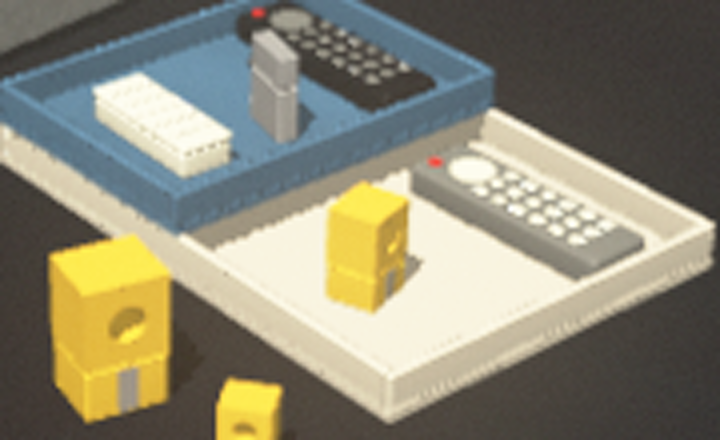

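```bash
python3 - <<'E'
from h import *
t=cam("top");s=cam("side")
for d,nm,box in((t,"t",(380,225,425,265)),(s,"s",(365,230,400,272))):
    x0,y0,x1,y1=box; c=d["img"][y0:y1,x0:x1]; hsv=cv2.cvtColor(c,cv2.COLOR_RGB2HSV)
    m=((hsv[...,0]>18)&(hsv[...,0]<34)&(hsv[...,1]>70)).astype(np.uint8)
    cs,_=cv2.findContours(m,0,2); k=max(cs,key=cv2.contourArea)
    print(nm,cv2.contourArea(k)); k=k+np.array([x0,y0])
    print(cv2.minAreaRect(k)); print(cv2.approxPolyDP(k,1.5,True)[:,0].tolist())
    cv2.imwrite(f"pics/f{nm}.png",cv2.resize(np.hstack([c[:,:,::-1],np.dstack([m*255]*3)]),None,fx=8,fy=8,interpolation=cv2.INTER_NEAREST))
E
```

```text
t 67.0
((401.13079833984375, 245.04617309570312), (13.023645401000977, 11.411194801330566), 82.87498474121094)
[[406, 238], [404, 242], [401, 239], [395, 240], [397, 252], [406, 250], [403, 250], [400, 244], [406, 242]]
s 532.5
((381.0307922363281, 251.4461669921875), (20.74578857421875, 32.94919204711914), 3.1798300743103027)
[[379, 235], [372, 241], [371, 263], [382, 268], [386, 264], [386, 258], [388, 258], [388, 263], [391, 259], [392, 240]]
```

View pics/ft.png

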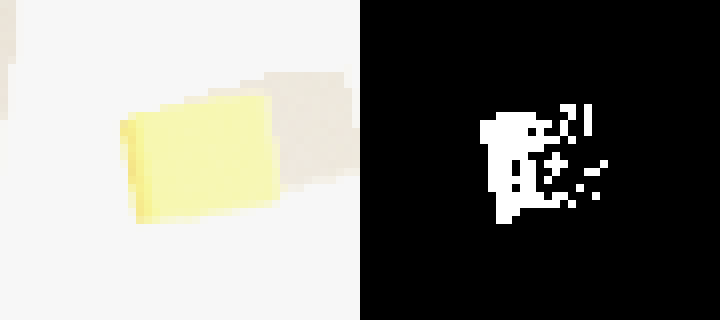

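View pics/fs.png

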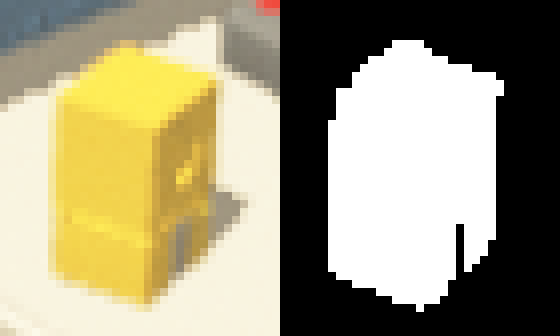

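```bash
cat > fobtop.py <<'E'
from h import *
t=cam("top")
x0,y0,x1,y1=380,225,425,265; c=t["img"][y0:y1,x0:x1].astype(int)
b=c[...,2]; m=((c[...,0]-b)>35).astype(np.uint8)
full=m.copy()
print(c[245-225, 394-380:418-380].tolist())
W=(c[...,0]-b).clip(0,75)
k=np.argwhere(m)[:,::-1]+[x0,y0]
r=cv2.minAreaRect(k.astype(np.float32)); print(r)
P=onz(t,cv2.boxPoints(r),.062);print(P, np.linalg.norm(np.diff(P,axis=0),axis=1))
top=(m>0)&(b>130)
k=np.argwhere(top)[:,::-1]+[x0,y0]
r=cv2.minAreaRect(k.astype(np.float32)); print("top",r)
P=onz(t,cv2.boxPoints(r),.062);print(P, np.linalg.norm(np.diff(P,axis=0),axis=1),P.mean(0))
print(k.mean(0), onz(t,k.mean(0),.062))
ctr=onz(t,k.mean(0),.062)[0]
# second moment orientation in world
Q=onz(t,k,.062)[:,:2]; C=np.cov(Q.T); w,v=np.linalg.eigh(C); print(w**.5*12**.5,v, np.arctan2(v[1],v[0]))
E
python3 fobtop.py
```

```text
[[247, 247, 247], [247, 246, 232], [245, 231, 139], [247, 241, 146], [247, 247, 164], [247, 247, 177], [247, 247, 177], [247, 247, 178], [247, 247, 179], [247, 247, 176], [247, 247, 181], [247, 247, 180], [247, 247, 179], [247, 247, 180], [247, 247, 178], [247, 247, 179], [247, 247, 179], [247, 247, 180], [247, 247, 179], [247, 247, 183], [247, 246, 201], [239, 233, 223], [238, 232, 222], [238, 232, 222]]
((404.6351318359375, 244.31082153320312), (13.97391414642334, 18.9058837890625), 80.53767395019531)
[[ 0.5106156  -0.15391464  0.062     ]
 [ 0.51782118 -0.19311177  0.062     ]
 [ 0.48876326 -0.19826231  0.062     ]
 [ 0.48154173 -0.15910659  0.062     ]] [0.03985393 0.02951085 0.03981609]
top ((404.6351318359375, 244.31082153320312), (13.97391414642334, 18.9058837890625), 80.53767395019531)
[[ 0.5106156  -0.15391464  0.062     ]
 [ 0.51782118 -0.19311177  0.062     ]
 [ 0.48876326 -0.19826231  0.062     ]
 [ 0.48154173 -0.15910659  0.062     ]] [0.03985393 0.02951085 0.03981609] [ 0.49968544 -0.17609882  0.062     ]
[404.63396226 244.30566038] [[ 0.49969062 -0.17610753  0.062     ]]
[0.0294345  0.03981584] [[-0.98014808 -0.19826686]
 [-0.19826686  0.98014808]] [-2.9420033   1.77038568]
```

```bash
python3 - <<'E'
from h import *
t=cam("top");s=cam("side")
print(onz(s,[382.2-.5,240.9-.5],.062))
for uv in ((57,95),(125,45),(215,80),(155,130)): print(onz(s,[uv[0]/8+365-.5,uv[1]/8+230-.5],.062))
c=np.array([.5003,-.1789,.062]);print(proj(t,c),proj(s,c))
# stand plate corners, top view
uv=np.array([[115,458],[216,72],[603,178],[497,557]])/6+[160,170]-.5
P=onz(t,uv,.010);print(P,np.linalg.norm(np.diff(P,axis=0),axis=1),P.mean(0))
uv=np.array([[42,352],[345,243],[477,428],[152,550]])/4+[150,245]-.5
P=onz(s,uv,.010);print(P,np.linalg.norm(np.diff(P,axis=0),axis=1))
E
```

```text
[[ 0.49900873 -0.17942628  0.062     ]]
[[ 0.51145047 -0.16157876  0.062     ]]
[[ 0.51582657 -0.19421485  0.062     ]]
[[ 0.4869066 -0.1965301  0.062    ]]
[[ 0.48161466 -0.16571411  0.062     ]]
[[405.96381276 244.03909182]] [[381.06560856 240.27365915]]
[[0.489596   0.31655139 0.01      ]
 [0.6330106  0.28260561 0.01      ]
 [0.59587635 0.13845267 0.01      ]
 [0.45543423 0.17470559 0.01      ]] [0.14737729 0.14885907 0.14504573] [0.54347929 0.22807882 0.01      ]
[[0.62751544 0.28293396 0.01      ]
 [0.59541269 0.13627126 0.01      ]
 [0.44830987 0.17885976 0.01      ]
 [0.48556098 0.31964719 0.01      ]] [0.15013505 0.15314379 0.14563223]
```

```bash
cat > st.py <<'E'
import sys
from h import *
# usage: st.py [x y z yaw_of_tool_x]  -> delta in tool axes (mm) and turn about z etc
o=bot.get_obs(); M=R.from_quat(o["tcp_rot"]).as_matrix(); p=o["eef_pos"]
print("t %.2f p %s yaw %.4f tilt %s F %s T %s w %.3f j7 %.2f"%(o["time_s"],(p*1e3).round(1),np.arctan2(M[1,0],M[0,0]),M[:2,2].round(4),o["ft_force"].round(1),o["torque"].round(2),o["gripper_width"]*87,o["qpos"][6]))
if len(sys.argv)>4:
    x,y,z,a=map(float,sys.argv[1:5])
    D=np.c_[[np.cos(a),np.sin(a),0],[np.sin(a),-np.cos(a),0],[0,0,-1]]
    print("shift mm",(M.T@(np.array([x,y,z])-p)*1e3).round(2),"turn",R.from_matrix(M.T@D).as_rotvec().round(4))
E
python3 -m jog '[[0,0,0,0,0,0,-0.125],[0,0,0,0,0,0,-0.125],[0,0,0,0,0,0,-0.125],[0,0,0,0,0,0,-0.125],[0,0,0,0,0,0,-0.125],[0,0,0,0,0,0,-0.125],[0,0,0,0,0,0,-0.125],[0,0,0,0,0,0,-0.125],[0,0,0,0,0,0,-0.125],[0,0,0,0,0,0,-0.125],[0,0,0,0,0,0,-0.125],[0,0,0,0,0,0,-0.125]]' 20; python3 st.py .5 -.179 .15 1.74
```

```text
time_s: 1.45
eef_pos: [0.1889, -0.6219, 0.2449]
tcp_rot: [0.993, 0.115, -0.0, 0.0]
ft_force: [0.5, -0.1, -1.0]
gripper_width: 1.002
t 1.45 p [ 188.9 -621.9  244.9] yaw 0.2302 tilt [-0.0003 -0.0006] F [ 0.5 -0.1 -1. ] T [ 0.04 -0.14  0.08] w 87.171 j7 1.40
shift mm [ 404.02 -360.3    94.51] turn [ 1.0000e-04  7.0000e-04 -1.5098e+00]
```

```bash
python3 -m jog '[[0,29,-25.5,0,0,0,0],[0,29,-25.5,0,0,0,0],[0,29,-25.5,0,0,0,0],[0,29,-25.5,0,0,0,0],[0,29,-25.5,0,0,0,0],[0,29,-25.5,0,0,0,0],[0,29,-25.5,0,0,0,0],[0,29,-25.5,0,0,0,0],[0,29,-25.5,0,0,0,0],[0,29,-25.5,0,0,0,0],[0,29,-25.5,0,0,0,0],[0,29,-25.5,0,0,0,0],[0,20,-20,0,0,0,0]]'; python3 -m jog '[[0,0,0,0,0,0,-0.125],[0,0,0,0,0,0,-0.125],[0,0,0,0,0,0,-0.125],[0,0,0,0,0,0,-0.125],[0,0,0,0,0,0,-0.125],[0,0,0,0,0,0,-0.125],[0,0,0,0,0,0,-0.125],[0,0,0,0,0,0,-0.125],[0,0,0,0,0,0,-0.125],[0,0,0,0,0,0,-0.125],[0,0,0,0,0,0,-0.125],[0,0,0,0,0,0,-0.125]]';python3 st.py .4997 -.179 .15 1.74
```

```text
time_s: 2.53
eef_pos: [0.477, -0.2117, 0.2425]
tcp_rot: [0.994, 0.108, -0.001, 0.005]
ft_force: [0.3, 0.5, -0.5]
gripper_width: 0.996
time_s: 3.53
eef_pos: [0.4833, -0.1986, 0.2454]
tcp_rot: [0.653, 0.758, -0.002, 0.006]
ft_force: [0.1, -0.2, 0.7]
gripper_width: 0.996
t 3.53 p [ 483.3 -198.6  245.4] yaw 1.7195 tilt [ 0.0054 -0.0107] F [ 0.1 -0.2  0.7] T [ 0.09 -0.1   0.01] w 86.631 j7 2.01
shift mm [18.01 18.77 95.31] turn [ 0.0036  0.0114 -0.0205]
```

```bash
python3 -m jog '[[0,9,9,20,0,0.005,-0.01],[0,9,9,25,0,0.005,-0.01],[0,0,0,20,0,0,0],[0,0,0,20,0,0,0],[0,0,0,10,0,0,0],[0,0,0,0,0,0,0]]';python3 st.py .4997 -.179 .05 1.74; python3 - <<'E'
from h import *
t=cam("top");s=cam("side")
crop(t,340,180,480,300,5,"pics/t3.png");crop(s,290,150,450,290,5,"pics/s3.png")
E
```

```text
time_s: 4.03
eef_pos: [0.5012, -0.1794, 0.1499]
tcp_rot: [0.643, 0.766, 0.001, 0.006]
ft_force: [-0.1, 0.9, -0.0]
gripper_width: 0.997
t 4.03 p [ 501.2 -179.4  149.9] yaw 1.7449 tilt [ 0.01   -0.0054] F [-0.1  0.9 -0. ] T [ 0.12 -0.08 -0.01] w 86.707 j7 1.92
shift mm [ 1.39 -2.31 99.85] turn [0.0089 0.007  0.005 ]
```

View pics/s3.png

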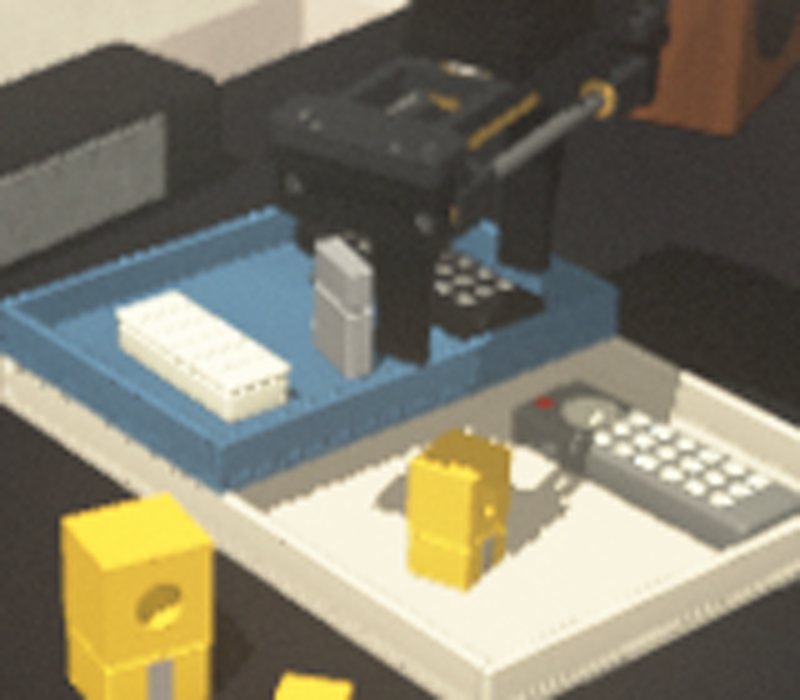

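View pics/t3.png

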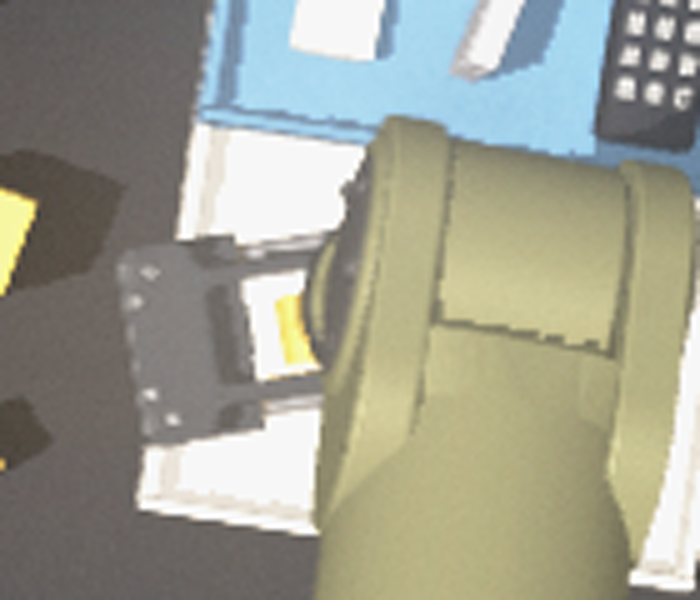

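```bash
python3 -m jog '[[0,1,-2,10,0.009,0.007,0.005],[0,0,0,20,0,0,0],[0,0,0,20,0,0,0],[0,0,0,20,0,0,0],[0,0,0,15,0,0,0],[0,0,0,10,0,0,0],[0,0,0,0,0,0,0]]';python3 st.py .4997 -.179 .05 1.74
```

```text
time_s: 4.72
eef_pos: [0.5066, -0.1843, 0.0602]
tcp_rot: [0.647, 0.762, 0.001, 0.009]
ft_force: [-1.3, 0.5, -0.7]
gripper_width: 1.002
t 4.72 p [ 506.6 -184.3   60.2] yaw 1.7334 tilt [ 0.0143 -0.0097] F [-1.3  0.5 -0.7] T [ 0.06 -0.05 -0.06] w 87.177 j7 1.83
shift mm [ 6.51 -6.07 10.06] turn [ 0.0125  0.0119 -0.0066]
```

```bash
python3 -m jog '[[0,3,-3,3,0.006,0.006,-0.003],[0,3.5,-3,4,0.006,0.006,-0.003],[0,0,0,3,0,0,0],[0,0,0,0,0,0,0]]';python3 st.py .4997 -.179 .05 1.74
```

```text
time_s: 5.05
eef_pos: [0.5009, -0.1794, 0.0519]
tcp_rot: [0.645, 0.764, 0.001, 0.001]
ft_force: [-0.2, -0.3, 0.5]
gripper_width: 0.999
t 5.05 p [ 500.9 -179.4   51.9] yaw 1.7391 tilt [ 0.0024 -0.0006] F [-0.2 -0.3  0.5] T [ 0.17 -0.15 -0.02] w 86.940 j7 1.83
shift mm [ 0.55 -1.11  1.91] turn [ 0.0023  0.001  -0.0009]
```

```bash
python3 -m jog '[[0,0.5,-1,1,0.002,0.001,0],[0.3,0,0,0,0,0,0],[0.45,0,0,0,0,0,0],[0.55,0,0,0,0,0,0],[0.6,0,0,0,0,0,0],[0.7,0,0,0,0,0,0],[1,0,0,0,0,0,0],[1,0,0,0,0,0,0],[1,0,0,0,0,0,0],[1,0,0,0,0,0,0]]' 25;python3 st.py .4997 -.179 .15 1.74
```

```text
time_s: 5.88
eef_pos: [0.5013, -0.1797, 0.053]
tcp_rot: [0.645, 0.764, 0.0, 0.002]
ft_force: [-0.7, 0.9, -0.3]
gripper_width: 0.4
t 5.88 p [ 501.3 -179.7   53. ] yaw 1.7390 tilt [ 0.0036 -0.0022] F [-0.7  0.9 -0.3] T [ 0.27 -0.06  0.04] w 34.761 j7 1.83
shift mm [  0.67  -1.11 -96.99] turn [ 0.0032  0.0028 -0.001 ]
```

```bash
python3 -m jog '[[1,0,0,-5,0,0,0],[1,0,0,-10,0,0,0],[1,0,0,-20,0,0,0],[1,0,0,-25,0,0,0],[1,0,0,-25,0,0,0],[1,0,0,-25,0,0,0],[1,0,0,-20,0,0,0],[1,0,0,-15,0,0,0],[1,0,0,-5,0,0,0],[1,0,0,0,0,0,0]]' 25;python3 st.py .4997 -.179 .2 1.74; python3 - <<'E'
from h import *
t=cam("top");s=cam("side")
crop(t,150,150,290,280,5,"pics/t4.png");crop(s,330,150,430,250,6,"pics/s4.png")
Z=np.load("cams.npz")
# rod mask from clean initial images
c=Z["t"][170:270,160:280].astype(int); h=cv2.cvtColor(Z["t"][170:270,160:280],cv2.COLOR_RGB2HSV)
m=((h[...,1]<40)&(h[...,2]>190)).astype(np.uint8)
cv2.imwrite("pics/mt.png",cv2.resize(m*255,None,fx=5,fy=5,interpolation=0))
h=cv2.cvtColor(Z["s"][245:385,150:280],cv2.COLOR_RGB2HSV)
m=((h[...,1]<45)&(h[...,2]>110)).astype(np.uint8)
cv2.imwrite("pics/ms.png",cv2.resize(m*255,None,fx=4,fy=4,interpolation=0))
E
```

```text
time_s: 6.72
eef_pos: [0.4998, -0.1775, 0.2148]
tcp_rot: [0.644, 0.765, 0.0, 0.002]
ft_force: [0.1, 0.2, -1.4]
gripper_width: 0.388
t 6.72 p [ 499.8 -177.5  214.8] yaw 1.7420 tilt [ 0.0029 -0.0017] F [ 0.1  0.2 -1.4] T [ 0.08 -0.12 -0.01] w 33.764 j7 1.96
shift mm [-1.39 -0.41 14.82] turn [0.0026 0.0022 0.002 ]
```

View pics/s4.png

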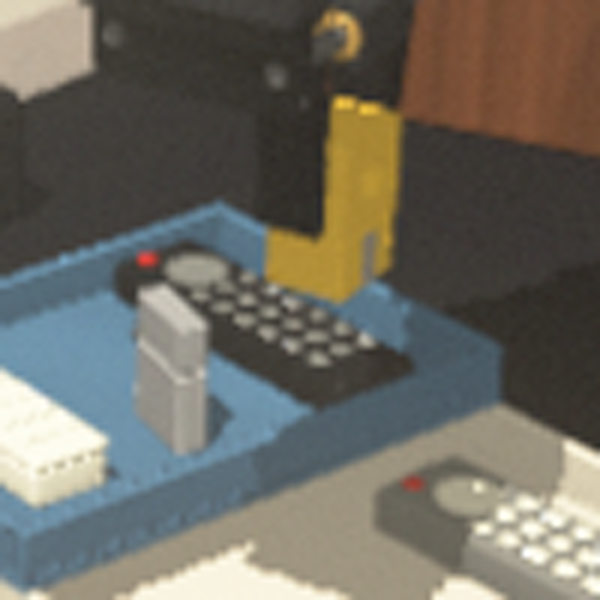

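View pics/mt.png

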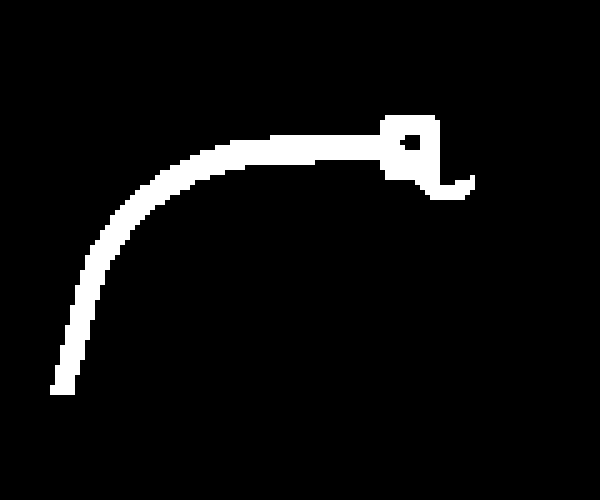

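View pics/ms.png

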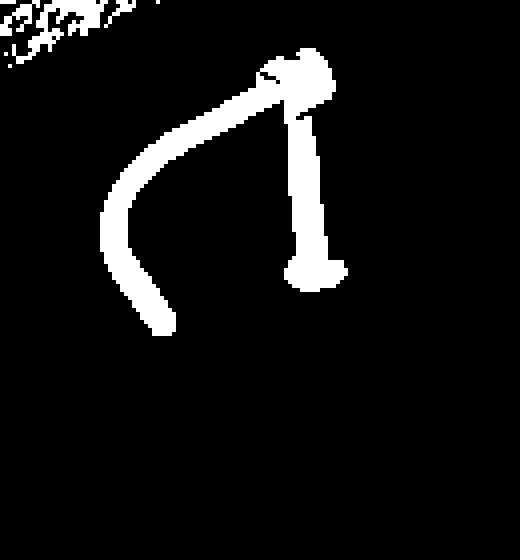

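```bash
cat > meas.py <<'E'
from h import *
Z=np.load("cams.npz"); t=cam("top"); s=cam("side")
def edgefit(d,img,box,approx,cond):
    # subpixel edge points along each approx side: largest gradient of mask-ness
    g=cv2.GaussianBlur(img,(3,3),0).astype(float); f=g[...,0]-g[...,2]  # R-B brownness
    lines=[]
    n=len(approx); ctr=np.mean(approx,0)
    for i in range(n):
        a,b=approx[i],approx[(i+1)%n]; u=(b-a)/np.linalg.norm(b-a); nrm=np.array([-u[1],u[0]])
        if nrm@(ctr-a)<0: nrm=-nrm
        pts=[]
        for q in np.linspace(.08,.92,40):
            o=a+q*(b-a); ss=np.arange(-5,5.01,.25); P=o+ss[:,None]*nrm
            v=cv2.remap(f.astype(np.float32),P[:,0].astype(np.float32)[None],P[:,1].astype(np.float32)[None],1)[0]
            lo,hi=np.median(v[:6]),np.median(v[-6:])
            if hi-lo<12: continue
            k=np.where((v[:-1]<(lo+hi)/2)&(v[1:]>=(lo+hi)/2))[0]
            if len(k)!=1: continue
            pts.append(P[k[0]])
        pts=np.float32(pts); l=cv2.fitLine(pts,cv2.DIST_HUBER,0,.01,.01).ravel(); lines.append(l); print("side",i,len(pts))
    out=[]
    for i in range(n):
        l,m=lines[i-1],lines[i]; A=np.c_[l[:2],-m[:2]]; x=np.linalg.solve(A,m[2:]-l[2:]); out.append(l[2:]+x[0]*l[:2])
    return np.array(out)
ut=edgefit(t,Z["t"],0,np.array([[115,458],[216,72],[603,178],[497,557]])/6+[160,170]-.5,0)
us=edgefit(s,Z["s"],0,np.array([[152,550],[42,352],[345,243],[477,428]])/4+[150,245]-.5,0)
Pt=onz(t,ut,.01);Ps=onz(s,us,.01)
for P in(Pt,Ps):
    L=np.linalg.norm(np.roll(P,-1,0)-P,axis=1); print((P[:,:2]*1e3).round(1).tolist(),(L*1e3).round(1),(P.mean(0)*1e3).round(1))
    v=(P[1]-P[0])+(P[2]-P[3]); w=(P[2]-P[1])+(P[3]-P[0]); print("yaw",np.arctan2(v[1],v[0]),np.arctan2(w[1],w[0])+np.pi/2)
E
python3 meas.py
```

```text
side 0 33
side 1 26
side 2 40
side 3 39
side 0 40
side 1 30
side 2 38
side 3 40
[[490.1, 319.2], [633.8, 283.8], [600.2, 136.7], [453.7, 175.5]] [147.9 150.9 151.6 148.3] [544.4 228.8  10. ]
yaw -0.25032802830031264 -0.2362099620670488
[[482.9, 322.4], [632.1, 284.0], [597.4, 138.2], [446.9, 176.8]] [154.1 149.9 155.4 150. ] [539.8 230.3  10. ]
yaw -0.25127476680273003 -0.23788246050067774
```

```bash
cat > rod.py <<'E'
from h import *
Z=np.load("cams.npz"); t=cam("top"); s=cam("side")
def mask(img,x0,y0,x1,y1,sm,vm):
    h=cv2.cvtColor(img[y0:y1,x0:x1],cv2.COLOR_RGB2HSV); m=((h[...,1]<sm)&(h[...,2]>vm)).astype(np.uint8)
    n,l,st,_=cv2.connectedComponentsWithStats(m); k=1+np.argmax(st[1:,4]); k=max(range(1,n),key=lambda i:st[i,4] if st[i,1]>3 else 0)
    return (l==k)
mt=mask(Z["t"],160,170,280,270,40,190); ms=mask(Z["s"],150,255,280,385,45,110)
# centreline of the straight lead: rows (top view rows 230..247)
ct=[]
for r in range(57,77):
    c=np.where(mt[r,:40])[0]; ct.append([c.mean()+160,r+170])
ct=np.array(ct); lt=cv2.fitLine(ct[2:].astype(np.float32),2,0,.01,.01).ravel(); print("top lead",lt, ct[[0,-1]])
def W(z): return onz(t,ct,z)
for z in(.109,.115,.121):
    P=onz(t,ct[4:],z)[:,:2]; v=cv2.fitLine(P.astype(np.float32),2,0,.001,.001).ravel(); print(z,"yaw lead",np.arctan2(-abs(v[1]),abs(v[0])), "tip",(onz(t,[172.5,248.3],z)*1e3).round(1))
# side view tip
for z in(.109,.115,.121): print("side tip",(onz(s,[163/4+150-.5,326/4+245-.5],z)*1e3).round(1))
# triangulate
def tri(a,b):
    r1=ray(t,a)[0];r2=ray(s,b)[0];p1,p2=t["position"],s["position"]
    x=np.linalg.lstsq(np.c_[r1,-r2],p2-p1,rcond=None)[0]; A,B=p1+x[0]*r1,p2+x[1]*r2; return (A+B)/2*1e3,np.linalg.norm(A-B)*1e3
print(tri([172.5,248.3],[163/4+149.5,326/4+244.5]))
E
python3 rod.py; python3 - <<'E'
import numpy as np,cv2
Z=np.load("cams.npz")
a=cv2.resize(Z["t"][225:260,160:195,::-1],None,fx=16,fy=16,interpolation=0)
b=cv2.resize(Z["s"][305:340,175:210,::-1],None,fx=16,fy=16,interpolation=0)
cv2.imwrite("pics/tips.png",cv2.resize(np.hstack([a,b]),(800,400)))
E
```

```text
top lead [  0.25005713  -0.9682311  174.61111    237.5       ] [[177.  227. ]
 [172.5 246. ]]
0.109 yaw lead -0.22418456 tip [[482.6 304.6 109. ]]
0.115 yaw lead -0.22418799 tip [[482.5 303.1 115. ]]
0.121 yaw lead -0.224177 tip [[482.4 301.5 121. ]]
side tip [[490.6 297.2 109. ]]
side tip [[483.7 301.  115. ]]
side tip [[476.8 304.8 121. ]]
(array([482.21958327, 302.29103765, 116.61894544]), np.float64(0.8374192441270393))
```

View pics/tips.png

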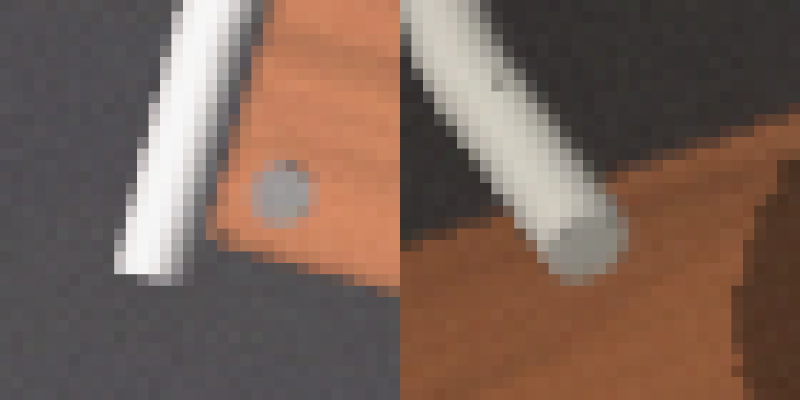

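```bash
cat >> rod.py <<'E'
print("--")
print(tri([172.8,248.9],[190.7,325.5]),tri([172.6,248.5],[190.5,325.7]))
# along-rod comparison: for heights, distance between top centreline and side centreline on plane z, lead part
k=ms.copy(); 
cs=[]
for r in range(52,70):
    c=np.where(ms[r,:70])[0]; cs.append([c.mean()+150,r+255])
cs=np.array(cs)
for z in(.109,.112,.115,.118,.121):
    P=onz(t,ct[4:],z)[:,:2]*1e3; v=cv2.fitLine(P.astype(np.float32),2,0,.01,.01).ravel()
    Q=onz(s,cs,z)[:,:2]*1e3; n=np.array([-v[1],v[0]]); d=(Q-v[2:])@n; print(z,d.round(1)[::3],"yaw side",cv2.fitLine(Q[3:-3].astype(np.float32),2,0,.01,.01).ravel()[:2])
# post/boss far straight in top: columns
cc=[]
for c in range(50,74):
    r=np.where(mt[20:40,c])[0]; cc.append([c+160,r.mean()+190])
cc=np.array(cc)
P=onz(t,cc,.115)[:,:2]; v=cv2.fitLine(P.astype(np.float32),2,0,.001,.001).ravel(); print("far straight yaw",np.arctan2(-abs(v[1]),v[0]*np.sign(-v[1])),(P[[0,-1]]*1e3).round(1))
E
python3 rod.py | sed -n '/--/,$p'
```

```text
--
(array([481.18732694, 301.61969365, 117.75265924]), np.float64(0.19340726326121496)) (array([481.83373102, 301.9567699 , 117.22453141]), np.float64(0.7490355817402938))
0.109 [nan nan nan nan nan nan] yaw side [nan nan]
0.112 [nan nan nan nan nan nan] yaw side [nan nan]
0.115 [nan nan nan nan nan nan] yaw side [nan nan]
0.118 [nan nan nan nan nan nan] yaw side [nan nan]
0.121 [nan nan nan nan nan nan] yaw side [nan nan]
far straight yaw -1.507025 [[582.6 228.6]
 [585.4 181.4]]rod.py:29: RuntimeWarning: Mean of empty slice.
  c=np.where(ms[r,:70])[0]; cs.append([c.mean()+150,r+255])
  ret = ret.dtype.type(ret / rcount)
```

```bash
python3 st.py .4957 .2989 .21 1.742;  python3 -m jog '[[1,10,0,0,0,0,0],[1,20,0,0,0,0,0],[1,30,4,0,0,0,0],[1,30,5,0,0,0,0],[1,30,5,0,0,0,0],[1,30,5,0,0,0,0],[1,30,5,0,0,0,0],[1,30,5,0,0,0,0],[1,30,5,0,0,0,0],[1,30,5,0,0,0,0],[1,30,5,0,0,0,0],[1,30,5,0,0,0,0],[1,30,5,0,0,0,0],[1,30,5,0,0,0,0],[1,30,5,0,0,0,0],[1,20,4,0,0,0,0],[1,10,2,0,0,0,0],[1,0,0,0,0,0,0]]' 25;python3 st.py .4957 .2989 .195 1.36
```

```text
t 7.12 p [ 498.5 -177.2  211.9] yaw 1.7419 tilt [-0.0012  0.0011] F [ 0.4 -0.4 -0.7] T [ 0.1  -0.14 -0.03] w 33.641 j7 1.96
shift mm [469.66  78.27   2.44] turn [-0.001  -0.0013 -0.0001]
time_s: 8.62
eef_pos: [0.4644, 0.3253, 0.2095]
tcp_rot: [0.638, 0.77, -0.002, -0.005]
ft_force: [-0.6, -0.4, 0.0]
gripper_width: 0.385
t 8.62 p [464.4 325.3 209.5] yaw 1.7588 tilt [-0.0097  0.0026] F [-0.6 -0.4  0. ] T [ 0.13 -0.11 -0.01] w 33.522 j7 0.88
shift mm [-31.86  25.99  14.14] turn [-0.0098 -0.0025  0.3988]
```

```bash
python3 -m jog '[[1,0,0,0,-0.005,0,0.1],[1,0,0,0,-0.005,0,0.1],[1,0,0,0,0,0,0.1],[1,0,0,0,0,0,0.1],[1,0,0,0,0,0,0]]' 25;python3 st.py .4957 .2989 .195 1.36
```

```text
time_s: 9.03
eef_pos: [0.4562, 0.3279, 0.209]
tcp_rot: [0.781, 0.625, -0.001, -0.001]
ft_force: [-1.3, -0.4, 0.0]
gripper_width: 0.394
t 9.03 p [456.2 327.9 209. ] yaw 1.3492 tilt [-0.0033  0.0009] F [-1.3 -0.4  0. ] T [ 0.08 -0.12  0.02] w 34.256 j7 0.49
shift mm [-19.64  44.98  13.85] turn [-0.0034 -0.0002 -0.0108]
```

```bash
python3 -m jog '[[1,-8,18,0,-0.003,0,-0.005],[1,-8,18,0,0,0,-0.005],[1,-3,8,0,0,0,0],[1,0,0,5,0,0,0],[1,0,0,5,0,0,0],[1,0,0,0,0,0,0]]' 25;python3 st.py .4957 .2989 .195 1.36;  python3 - <<'E'
from h import *
t=cam("top");s=cam("side")
crop(t,140,170,280,290,5,"pics/t5.png");crop(s,140,220,300,360,5,"pics/s5.png")
E
```

```text
time_s: 9.53
eef_pos: [0.4914, 0.299, 0.1985]
tcp_rot: [0.773, 0.634, -0.001, 0.001]
ft_force: [-0.3, 0.1, -0.4]
gripper_width: 0.391
t 9.53 p [491.4 299.  198.5] yaw 1.3737 tilt [-0.0008 -0.0029] F [-0.3  0.1 -0.4] T [ 0.13 -0.09  0.02] w 34.052 j7 0.56
shift mm [0.71 4.26 3.49] turn [-0.0002  0.003   0.0137]
```

View pics/s5.png

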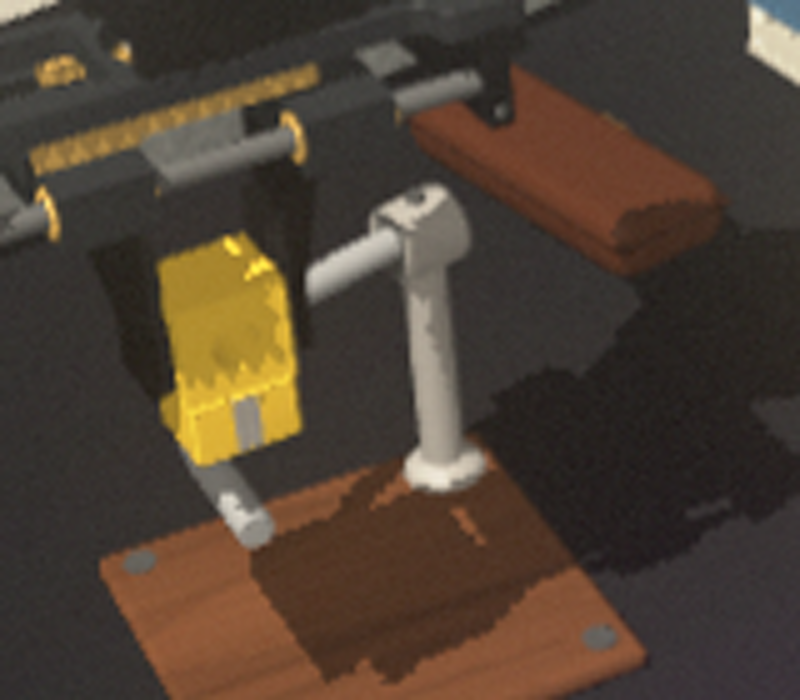

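View pics/t5.png

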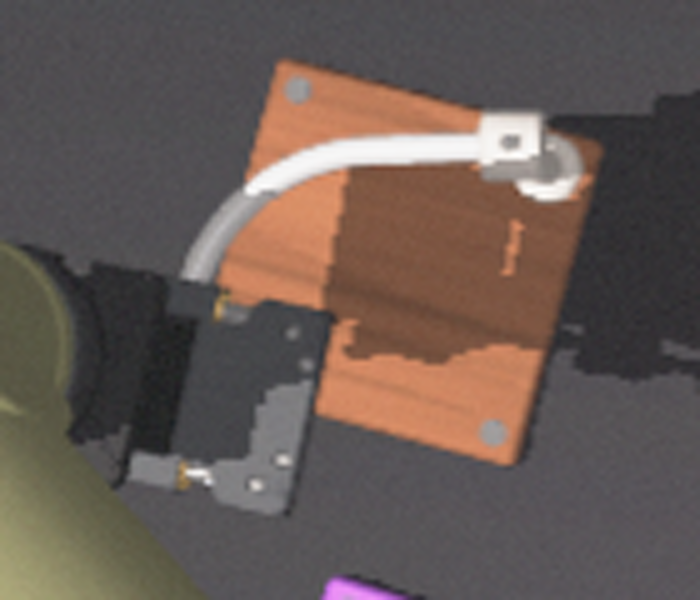

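```bash
python3 -m jog '[[1,0.7,2,7,0,0.003,0.013],[1,0,2,7,0,0,0],[1,0,0,5,0,0,0],[1,0,0,2,0,0,0],[1,0,0,0,0,0,0]]' 25;python3 st.py .4957 .2989 .17 1.36
```

```text
time_s: 10.05
eef_pos: [0.4938, 0.3016, 0.176]
tcp_rot: [0.776, 0.63, 0.0, -0.001]
ft_force: [-0.5, -0.5, -0.8]
gripper_width: 0.388
t 10.05 p [493.8 301.6 176. ] yaw 1.3642 tilt [0.0001 0.0014] F [-0.5 -0.5 -0.8] T [ 0.03 -0.18 -0.03] w 33.718 j7 0.54
shift mm [-2.26  2.41  6.01] turn [-0.0002 -0.0013  0.0042]
```

Now feel downward in 1 mm steps.

```bash
for i in 1 2 3; do python3 -m jog '[[1,-0.5,0.5,1,0,0,0],[1,0,0,1,0,0,0]]' 25 >/dev/null; python3 st.py; done
```

```text
t 10.22 p [494.  301.2 173.7] yaw 1.3648 tilt [-0.0004  0.0014] F [ 0.6 -0.5 -0.4] T [ 0.07 -0.16  0.03] w 34.177 j7 0.54
t 10.38 p [494.5 300.7 171.7] yaw 1.3649 tilt [-0.      0.0017] F [-0.3  1.2 -0.5] T [ 0.09 -0.16 -0.03] w 33.677 j7 0.54
t 10.55 p [495.2 300.1 169.8] yaw 1.3647 tilt [0.0005 0.0018] F [-1.1 -2.4  5.9] T [-0.15 -0.05 -0.03] w 34.001 j7 0.54
```

```bash
python3 -m jog '[[1,0,0,-0.5,0,0,0]]' 25 >/dev/null; python3 st.py;python3 -m jog '[[1,0,0,-0.5,0,0,0]]' 25 >/dev/null; python3 st.py;python3 -m jog '[[1,0,0,-0.5,0,0,0]]' 25 >/dev/null; python3 st.py
```

```text
t 10.63 p [495.3 300.  170.4] yaw 1.3646 tilt [0.0006 0.0018] F [-0.5  0.1 -0. ] T [ 0.06 -0.13 -0.03] w 34.140 j7 0.54
t 10.72 p [495.3 300.  170.9] yaw 1.3645 tilt [0.0007 0.0018] F [-0.1  1.1 -0.1] T [ 0.11 -0.16  0.09] w 33.860 j7 0.54
t 10.80 p [495.4 300.  171.5] yaw 1.3643 tilt [0.0008 0.0019] F [ 0.8 -0.7 -0.6] T [ 0.06 -0.12  0.02] w 33.854 j7 0.54
```

```bash
python3 -m jog '[[1,5,0,-2,0,0,0],[1,12,0,0,0,0,0],[1,12,0,0,0,0,0],[1,3,0,5,0,0,0],[1,0,0,7,0,0,0],[1,0,0,5,0,0,0],[1,0,0,0,0,0,0]]' 25 >/dev/null; python3 st.py .4957 .2989 .157 1.36;
```

```text
t 11.38 p [502.6 332.8 155.7] yaw 1.3632 tilt [0.0015 0.0017] F [ 0.6 -0.4 -0.8] T [ 0.06 -0.1  -0.03] w 34.014 j7 0.47
shift mm [-34.6    0.19  -1.42] turn [ 0.0011 -0.0019  0.0032]
```

```bash
python3 -m jog '[[1,-3,0,0,0,0,0],[1,-3,0,0,0,0,0],[1,-1.5,0,0,0,0,0],[1,0,0,0,0,0,0]]' 25 >/dev/null; python3 st.py .4957 .2989 .157 1.36; for i in 1 2 3; do python3 -m jog '[[1,-0.8,0,0,0,0,0]]' 25 >/dev/null; python3 st.py .4957 .2989 .157 1.36; done
```

```text
t 11.72 p [500.6 322.5 154.5] yaw 1.3618 tilt [-0.0003 -0.0008] F [ 0.6 -0.2 -0. ] T [ 0.08 -0.12  0.  ] w 33.798 j7 0.48
shift mm [-24.13   0.15  -2.5 ] turn [-0.0002  0.0008  0.0018]
t 11.80 p [500.6 321.3 154.7] yaw 1.3613 tilt [ 0.0001 -0.0008] F [-0.4 -0.2 -1.1] T [ 0.08 -0.11 -0.  ] w 33.660 j7 0.48
shift mm [-22.96  -0.09  -2.29] turn [0.0003 0.0008 0.0013]
t 11.88 p [500.6 320.4 154.9] yaw 1.3608 tilt [ 0.0006 -0.0005] F [ 1.1  1.6 -1.4] T [ 0.76 -0.18 -0.01] w 33.926 j7 0.48
shift mm [-22.05  -0.3   -2.1 ] turn [0.0007 0.0004 0.0008]
t 11.97 p [500.6 320.3 155.2] yaw 1.3608 tilt [0.0015 0.0014] F [ 1.7  3.7 -1.5] T [ 0.83 -0.3   0.08] w 33.543 j7 0.49
shift mm [-21.96  -0.32  -1.84] turn [ 0.0011 -0.0016  0.0008]
```

```bash
python3 -m jog '[[1,5,0,0,0,0,0],[1,5,-5,0,0,0,0],[1,3,-14,0,0,0,0],[1,0,-14,2,0,0,0],[1,0,-9,8,0,0,0],[1,0,-3,8,0,0,0],[1,0,0,7,0,0,0],[1,0,0,0,0,0,0]]' 25 >/dev/null; python3 st.py .4515 .3075 .1252 1.36
```

```text
t 12.63 p [452.5 345.3 127.9] yaw 1.3645 tilt [ 0.0014 -0.0007] F [-0.  -0.5 -0.8] T [ 0.04 -0.12 -0.01] w 33.609 j7 0.40
shift mm [-37.22   6.77   2.69] turn [0.0015 0.0004 0.0045]
```

```bash
python3 -m jog '[[1,-8,2,0,0,0,0.004],[1,-12,2,1,0,0,0],[1,-10,2,1,0,0,0],[1,-4,0,0,0,0,0],[1,-1,0,0,0,0,0],[1,0,0,0,0,0,0]]' 25 >/dev/null; python3 st.py .4515 .3075 .1252 1.36; python3 - <<'E'
from h import *
t=cam("top");s=cam("side")
crop(t,140,200,240,290,6,"pics/t6.png");crop(s,160,260,260,360,6,"pics/s6.png")
E
```

```text
t 13.13 p [452.4 304.6 124.5] yaw 1.3565 tilt [ 0.0004 -0.0022] F [-0.5  0.3 -0.6] T [ 0.1  -0.11 -0.04] w 33.912 j7 0.47
shift mm [ 2.61 -1.52 -0.71] turn [ 0.0008  0.0021 -0.0035]
```

View pics/s6.png

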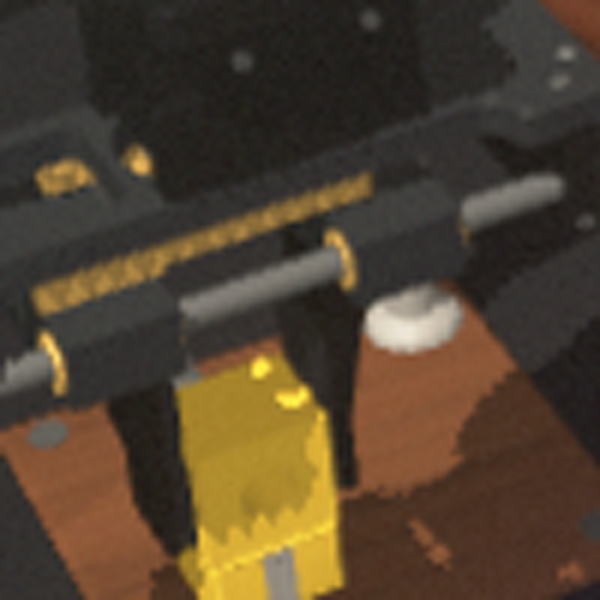

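View pics/t6.png

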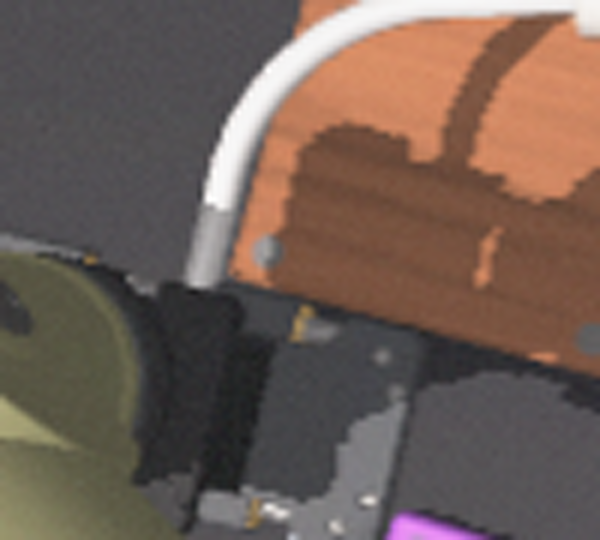

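```bash
cat > rail.py <<'E'
import sys
from h import *
# rail.py [target_s_mm] : rail model in world
import json
cfg=json.load(open("rail.json"))
tip=np.array(cfg["tip"]); yaw=cfg["yaw"]; e=cfg["e"]; z=cfg["z"]
def at(s):
    if s<=40: p=np.array([s,0.]);a=0
    else:
        a=min((s-40)/80,np.radians(75)); p=np.array([40+80*np.sin(a),-80+80*np.cos(a)])
        x=max(0,s-40-80*np.radians(75)); p=p+x*np.array([np.cos(a),-np.sin(a)])
    c,q=np.cos(yaw),np.sin(yaw); return tip+np.array([c*p[0]-q*p[1],q*p[0]+c*p[1]]),yaw-a
o=bot.get_obs(); M=R.from_quat(o["tcp_rot"]).as_matrix(); p=o["eef_pos"]*1e3
ty=np.arctan2(M[1,0],M[0,0])
b=p[:2]+e*M[:2,1]
ss=np.linspace(-60,200,2601); pts=np.array([at(x)[0] for x in ss]); i=np.argmin(((pts-b)**2).sum(1)); s=ss[i]; pt,th=at(s)
lat=(b-pt)@[-np.sin(th),np.cos(th)]
Ft=M.T@o["ft_force"];Tt=M.T@o["torque"]
print("t %.2f s %.1f lat %.2f dz %.2f dyaw %.4f tilt %s Ftool %s Ttool %s w %.2f"%(o["time_s"],s,lat,p[2]-z,ty-np.pi/2-th,(M.T@[0,0,-1])[:2].round(4),Ft.round(1),Tt.round(2),o["gripper_width"]*87))
for x in map(float,sys.argv[1:]):
    q,h=at(x); a=h+np.pi/2
    D=np.c_[[np.cos(a),np.sin(a),0],[np.sin(a),-np.cos(a),0],[0,0,-1]]
    T=np.r_[q,z]; T[:2]-=e*D[:2,1]
    print(" to s",x,"shift",(M.T@(T-p)).round(2),"turn",R.from_matrix(M.T@D).as_rotvec().round(4))
E
echo '{"tip":[480.8,301.2],"yaw":-0.21,"e":-1.3,"z":125.2}' > rail.json; python3 rail.py -25
```

```text
t 13.23 s -30.1 lat -1.83 dz -0.59 dyaw -0.0034 tilt [ 0.0015 -0.0007] Ftool [-0.5 -0.7  0.7] Ttool [-0.15  0.12  0.05] w 33.91
 to s -25.0 shift [ 1.85  5.05 -0.58] turn [ 0.0007  0.0015 -0.0034]
```

```bash
python3 -m jog '[[1,1.2,3,-0.5,0,0,-0.003],[1,0.8,2,-0.3,0,0,0],[1,0,2,0,0,0,0],[1,0,0,0,0,0,0]]' 25 >/dev/null; python3 rail.py -18
```

```text
t 13.57 s -22.6 lat 2.22 dz 0.95 dyaw 0.0016 tilt [-0.0006 -0.0012] Ftool [ 0.1 -0.9  0.9] Ttool [-0.11  0.14  0.01] w 33.71
 to s -18.0 shift [-2.23  4.56  0.96] turn [ 0.0012 -0.0006  0.0016]
```

```bash
python3 -m jog '[[1,-1.2,0,0.6,0,0,0],[1,0,0,0,0,0,0]]' 25 >/dev/null; python3 rail.py;python3 -m jog '[[1,0,0,0,0,0,0]]' 25 >/dev/null; python3 rail.py -18
```

```text
t 13.73 s -22.7 lat 1.59 dz 0.31 dyaw 0.0024 tilt [-0.0012 -0.0007] Ftool [0.5 0.2 0.5] Ttool [-0.06  0.08 -0.01] w 33.73
t 13.82 s -22.9 lat 1.71 dz 0.23 dyaw 0.0026 tilt [-0.0013 -0.0005] Ftool [ 0.1 -0.3  0.4] Ttool [-0.15  0.09  0.  ] w 33.99
 to s -18.0 shift [-1.73  4.86  0.23] turn [ 0.0005 -0.0013  0.0026]
```

```bash
python3 -m jog '[[1,-2,1,0.2,0,0,0],[1,-0.6,1,0,0,0,0],[1,0,1,0,0,0,0],[1,0,0,0,0,0,0]]' 25 >/dev/null; python3 rail.py -16
```

```text
t 14.15 s -19.9 lat -1.38 dz -0.15 dyaw 0.0029 tilt [-0.0008 -0.0004] Ftool [-0.1 -0.2  0.7] Ttool [-0.15  0.11 -0.05] w 33.76
 to s -16.0 shift [ 1.36  3.86 -0.15] turn [ 0.0004 -0.0008  0.0029]
```

```bash
python3 -m jog '[[1,1.6,0,0,0,0,0.002],[1,0,0,0,0,0,0],[1,0,0,0,0,0,0]]' 25 >/dev/null; python3 rail.py -16
```

```text
t 14.40 s -19.7 lat 0.28 dz -0.10 dyaw 0.0003 tilt [-0.0008 -0.0005] Ftool [-0.  -0.   0.2] Ttool [-0.16  0.15 -0.06] w 33.74
 to s -16.0 shift [-0.28  3.69 -0.1 ] turn [ 0.0005 -0.0008  0.0003]
```

```bash
for i in 1 2 3 4 5; do python3 -m jog '[[1,0,1.5,0,0,0,0],[1,0,1,0,0,0,0]]' 25 >/dev/null; python3 rail.py; done
```

```text
t 14.57 s -17.3 lat 0.50 dz -0.04 dyaw 0.0009 tilt [-0.0009 -0.0006] Ftool [-0.   0.   0.4] Ttool [-0.14  0.1  -0.  ] w 34.09
t 14.73 s -14.5 lat 0.52 dz -0.03 dyaw 0.0010 tilt [-0.0009 -0.0006] Ftool [-0.7 -0.8  0.6] Ttool [-0.13  0.15  0.04] w 33.80
t 14.90 s -11.6 lat 0.51 dz -0.03 dyaw 0.0008 tilt [-0.0009 -0.0006] Ftool [ 0.  -0.1  0.7] Ttool [-0.11  0.08 -0.02] w 34.24
t 15.07 s -8.8 lat 0.45 dz -0.07 dyaw 0.0006 tilt [-0.0009 -0.0005] Ftool [0.9 1.  0.6] Ttool [-0.14  0.12  0.02] w 33.77
t 15.23 s -5.9 lat 0.41 dz -0.11 dyaw 0.0005 tilt [-0.0009 -0.0005] Ftool [0.6 0.7 1. ] Ttool [-0.16  0.12 -0.01] w 33.72
```

```bash
for i in 1 2 3 4 5 6 7; do python3 -m jog '[[1,0,2,0,0,0,0],[1,0,1.5,0,0,0,0]]' 25 >/dev/null; python3 rail.py; done
```

```text
t 15.40 s -2.2 lat 0.44 dz -0.11 dyaw 0.0006 tilt [-0.0009 -0.0005] Ftool [-0.2 -0.9  0.9] Ttool [-0.1   0.08  0.03] w 33.88
t 15.57 s 1.8 lat 0.42 dz -0.12 dyaw 0.0006 tilt [-0.0009 -0.0005] Ftool [ 0.3 -0.7  0.6] Ttool [-0.16  0.09 -0.03] w 33.94
t 15.73 s 5.7 lat 0.38 dz -0.15 dyaw 0.0005 tilt [-0.0008 -0.0004] Ftool [0.3 0.8 1. ] Ttool [-0.1   0.17 -0.02] w 33.78
t 15.90 s 9.6 lat 0.40 dz -0.15 dyaw 0.0004 tilt [-0.0009 -0.0004] Ftool [ 0.2 -0.5  1.1] Ttool [-0.15  0.08  0.  ] w 34.07
t 16.07 s 13.5 lat 0.40 dz -0.18 dyaw 0.0004 tilt [-0.0009 -0.0003] Ftool [0.1 0.3 0.4] Ttool [-0.2   0.1   0.07] w 33.71
t 16.23 s 17.4 lat 0.35 dz -0.18 dyaw 0.0004 tilt [-0.0009 -0.0004] Ftool [-0.4  1.3  0.7] Ttool [-0.13  0.12  0.03] w 33.73
t 16.40 s 21.3 lat 0.37 dz -0.19 dyaw 0.0003 tilt [-0.0009 -0.0003] Ftool [ 0.2 -0.9 -0.2] Ttool [-0.14  0.13  0.03] w 33.84
```

```bash
for i in 1 2 3 4; do python3 -m jog '[[1,0.6,0,0,0,0,0],[1,0,0,0,0,0,0]]' 25 >/dev/null; python3 rail.py; done; python3 - <<'E'
from h import *
t=cam("top");s=cam("side")
crop(t,140,180,260,280,6,"pics/t7.png");crop(s,140,240,260,360,6,"pics/s7.png")
E
```

```text
t 16.57 s 21.8 lat 0.91 dz -0.26 dyaw -0.0002 tilt [-0.001  -0.0003] Ftool [ 0.1 -0.1 -0. ] Ttool [-0.1   0.07 -0.  ] w 33.77
t 16.73 s 21.8 lat 1.47 dz -0.32 dyaw -0.0002 tilt [-0.0007 -0.0002] Ftool [-0.4  0.2  1.3] Ttool [-0.1   0.08  0.03] w 33.80
t 16.90 s 21.7 lat 1.52 dz -0.36 dyaw -0.0003 tilt [ 0.0007 -0.0001] Ftool [-0.   0.3  0.8] Ttool [-0.15  0.08 -0.05] w 33.74
t 17.07 s 21.8 lat 1.53 dz -0.42 dyaw -0.0005 tilt [ 0.002 -0.   ] Ftool [-1.1  0.1 -0.3] Ttool [-0.09  0.01  0.01] w 33.87
```

View pics/s7.png

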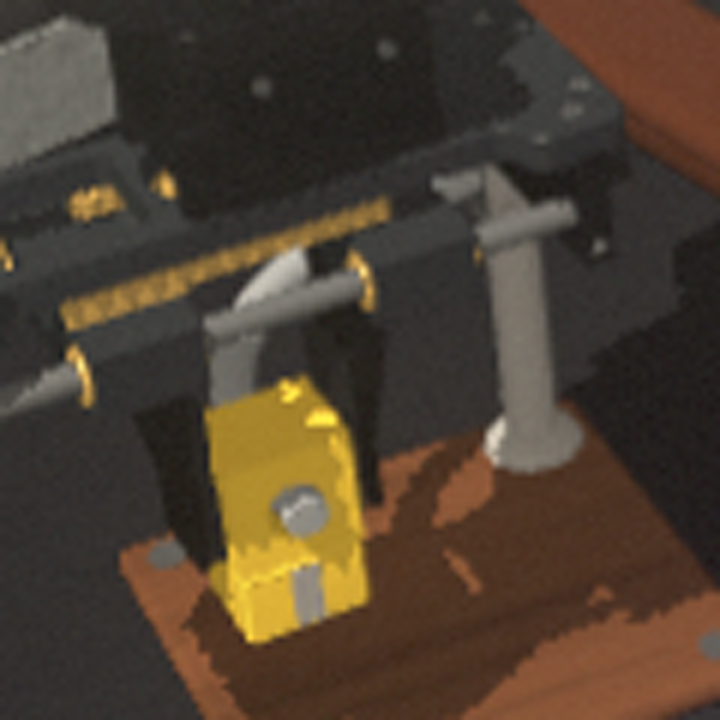

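```bash
python3 -m jog '[[1,-1.2,0,0,0,0,0],[1,-0.5,0,0,0,0,0],[1,0,0,0,0,0,0]]' 25 >/dev/null; python3 rail.py; for i in 1 2 3 4; do python3 -m jog '[[1,-0.6,0,0,0,0,0],[1,0,0,0,0,0,0]]' 25 >/dev/null; python3 rail.py; done
```

```text
t 17.42 s 21.5 lat 0.62 dz -0.31 dyaw 0.0001 tilt [ 0.0001 -0.0001] Ftool [ 0.6  0.  -0.3] Ttool [-0.06  0.13 -0.05] w 33.73
t 17.58 s 21.4 lat 0.31 dz -0.25 dyaw 0.0003 tilt [-0.0006 -0.0001] Ftool [-0.2  0.5  0.3] Ttool [-0.12  0.13 -0.05] w 33.86
t 17.75 s 21.3 lat -0.18 dz -0.19 dyaw 0.0005 tilt [-0.0009 -0.0002] Ftool [-0.2  0.1  0.2] Ttool [-0.16  0.05  0.06] w 33.92
t 17.92 s 21.3 lat -0.78 dz -0.21 dyaw 0.0006 tilt [-0.001  -0.0001] Ftool [ 0.7 -1.   1.3] Ttool [-0.11  0.1   0.02] w 33.65
t 18.08 s 21.2 lat -1.32 dz -0.19 dyaw 0.0006 tilt [-0.0012 -0.0001] Ftool [-0.1 -1.1 -0.4] Ttool [-0.15  0.12 -0.03] w 33.88
```

```bash
python3 -m jog '[[1,1,0,0,0,0,0],[1,0.6,0,0,0,0,0],[1,0,0,0,0,0,0]]' 25 >/dev/null; python3 rail.py 25; cat > cmp.py <<'E'
import runpy,sys
sys.argv=["rail.py"]
g=runpy.run_path("rail.py"); at=g["at"]
from h import *
Z=np.load("cams.npz"); t=cam("top"); s=cam("side")
# model centreline projected; measure rod lateral centre in images from intensity profile
import numpy as np
for nm,d,img in(("top",t,Z["t"]),("side",s,Z["s"])):
    h=cv2.cvtColor(img,cv2.COLOR_RGB2HSV).astype(np.float32); f=(h[...,2]-1.2*h[...,1]) 
    for x in range(6,148,10):
        q,a=at(x); P=np.array([[q[0],q[1],117.2]])/1e3; ds=np.array([np.cos(a),np.sin(a),0])*.002
        uv=proj(d,P)[0]; u2=proj(d,P+ds)[0]; tn=(u2-uv)/np.linalg.norm(u2-uv); nr=np.array([-tn[1],tn[0]])
        ss=np.arange(-8,8.01,.1).astype(np.float32); pp=(uv+ss[:,None]*nr).astype(np.float32)
        v=cv2.remap(f,pp[:,0][None],pp[:,1][None],1)[0]; m=v>(v.max()*.5+np.percentile(v,5)*.5)
        # run nearest the centre
        w=np.where(m)[0]; n,l=cv2.connectedComponents(m.astype(np.uint8)); k=l[w[np.argmin(abs(ss[w]))],0]; r=ss[l[:,0]==k]
        print(nm,x,"off px %.2f width %.2f"%(r.mean(),r[-1]-r[0]), "nrm",nr.round(2))
E
python3 cmp.py
```

```text
t 18.33 s 21.3 lat 0.33 dz -0.15 dyaw 0.0004 tilt [-0.0012 -0.0002] Ftool [-0.4  0.3  0. ] Ttool [-0.07  0.15  0.02] w 33.65
 to s 25.0 shift [-0.33  3.69 -0.15] turn [ 0.0002 -0.0012  0.0004]
t 18.33 s 21.3 lat 0.33 dz -0.15 dyaw 0.0004 tilt [-0.0012 -0.0002] Ftool [-0.4  0.3  0. ] Ttool [-0.07  0.15  0.02] w 33.65
top 6 off px -1.15 width 4.70 nrm [0.97 0.23]
top 16 off px -1.05 width 5.30 nrm [0.97 0.23]
top 26 off px -0.95 width 5.50 nrm [0.97 0.23]
top 36 off px -0.90 width 5.60 nrm [0.97 0.23]
top 46 off px -1.05 width 5.90 nrm [0.95 0.3 ]
top 56 off px -1.00 width 5.80 nrm [0.91 0.42]
top 66 off px -0.90 width 5.60 nrm [0.85 0.53]
top 76 off px -0.95 width 5.50 nrm [0.78 0.63]
top 86 off px -0.90 width 5.60 nrm [0.69 0.72]
top 96 off px -0.65 width 5.50 nrm [0.6 0.8]
top 106 off px -0.50 width 5.40 nrm [0.5  0.87]
top 116 off px -0.55 width 5.50 nrm [0.38 0.92]
top 126 off px -0.35 width 5.30 nrm [0.27 0.96]
top 136 off px -0.25 width 5.30 nrm [0.14 0.99]
top 146 off px -0.10 width 5.60 nrm [0.04 1.  ]
side 6 off px -0.10 width 7.60 nrm [ 0.81 -0.59]
side 16 off px 0.05 width 7.70 nrm [ 0.81 -0.59]
side 26 off px -0.10 width 7.00 nrm [ 0.81 -0.59]
side 36 off px 0.00 width 7.00 nrm [ 0.81 -0.59]
side 46 off px 0.00 width 7.00 nrm [ 0.87 -0.49]
side 56 off px -0.10 width 6.60 nrm [ 0.96 -0.3 ]
side 66 off px -0.15 width 6.50 nrm [ 1.   -0.08]
side 76 off px -0.35 width 6.30 nrm [0.99 0.14]
side 86 off px -0.45 width 5.90 nrm [0.94 0.33]
side 96 off px -0.55 width 5.70 nrm [0.87 0.5 ]
side 106 off px -0.45 width 5.70 nrm [0.78 0.62]
side 116 off px -0.45 width 5.70 nrm [0.7  0.72]
side 126 off px -0.55 width 5.30 nrm [0.61 0.79]
side 136 off px -0.50 width 5.80 nrm [0.53 0.85]
side 146 off px -0.40 width 5.60 nrm [0.46 0.89]
```

```bash
python3 - <<'E'
s=open("rail.py").read()
s=s.replace('o=bot.get_obs()','''def fit(s):
    c,h=at(s); u=np.array([np.cos(h),np.sin(h)]); n=np.array([-u[1],u[0]])
    L=np.array([at(k)[0]-c for k in np.linspace(s-15,s+15,31)]); X,Y=L@u,L@n
    k=np.polyfit(X,Y,1)[0]; r=Y-k*X
    return c+n*(r.max()+r.min())/2, h+np.arctan(k)
o=bot.get_obs()''',1)
s=s.replace("at(x)[0] for x in ss","fit(x)[0] for x in ss").replace("pt,th=at(s)","pt,th=fit(s)").replace("q,h=at(x); a","q,h=fit(x); a").replace("np.linspace(-60,200,2601)","np.linspace(max(-40,0),150,1501)")
open("rail.py","w").write(s)
E
python3 rail.py 25 30 35 40
```

```text
t 18.43 s 21.3 lat 0.24 dz -0.14 dyaw 0.0004 tilt [-0.0011 -0.0003] Ftool [-0.1 -0.3  1.6] Ttool [-0.13  0.15 -0.  ] w 33.72
 to s 25.0 shift [-0.24  3.67 -0.14] turn [ 0.0003 -0.0011  0.0004]
 to s 30.0 shift [-0.3   8.67 -0.14] turn [ 0.0003 -0.0011  0.0023]
 to s 35.0 shift [-0.44 13.67 -0.14] turn [ 0.0002 -0.0011  0.0128]
 to s 40.0 shift [-0.7  18.67 -0.14] turn [ 0.0002 -0.0011  0.0366]
```

```bash
python3 -m jog '[[1,-0.2,2.5,0,0,0,0],[1,0,2.5,0,0,0,0.002],[1,0,2.5,0,0,0,0.002],[1,0,1.5,0,0,0,0.004],[1,0,0,0,0,0,0]]' 25 >/dev/null; python3 rail.py 35 40
```

```text
t 18.85 s 31.5 lat -0.01 dz -0.19 dyaw -0.0047 tilt [-0.001  -0.0005] Ftool [-0.6 -0.8 -0.1] Ttool [-0.14  0.09 -0.  ] w 33.80
 to s 35.0 shift [-0.07  3.45 -0.18] turn [ 0.0005 -0.001   0.0038]
 to s 40.0 shift [-0.27  8.46 -0.18] turn [ 0.0004 -0.001   0.0276]
```

```bash
python3 -m jog '[[1,0,2,0,0,0,0.003],[1,-0.1,2,0,0,0,0.007],[1,-0.1,2,0,0,0,0.009],[1,0,1,0,0,0,0.006],[1,0,0,0,0,0,0]]' 25 >/dev/null; python3 rail.py 42 47
```

```text
t 19.27 s 39.6 lat -0.16 dz -0.32 dyaw -0.0031 tilt [-0.001  -0.0002] Ftool [ 0.5 -0.4  0.1] Ttool [-0.11  0.15  0.05] w 33.65
 to s 42.0 shift [ 0.09  2.43 -0.32] turn [ 0.0002 -0.001   0.013 ]
 to s 47.0 shift [-0.21  7.38 -0.31] turn [ 0.0001 -0.001   0.0574]
```

```bash
python3 -m jog '[[1,0,1.8,-0.2,0,0,0.012],[1,0,1.8,0,0,0,0.014],[1,0,1.8,0,0,0,0.016],[1,-0.1,1,0,0,0,0.012],[1,0,0,0,0,0,0]]' 25 >/dev/null; python3 rail.py 49 54
```

```text
t 19.68 s 46.6 lat -0.03 dz -0.10 dyaw -0.0065 tilt [-0.0009 -0.0001] Ftool [0.3 1.5 0.7] Ttool [-0.12  0.12 -0.06] w 33.65
 to s 49.0 shift [-0.03  2.36 -0.1 ] turn [ 0.0001 -0.0009  0.0189]
 to s 54.0 shift [-0.36  7.31 -0.1 ] turn [ 0.     -0.0009  0.0783]
```

```bash
python3 -m jog '[[1,0,1.9,0,0,0,0.016],[1,-0.1,1.9,0,0,0,0.022],[1,-0.1,1.9,0,0,0,0.022],[1,-0.1,1,0,0,0,0.014],[1,0,0,0,0,0,0]]' 25 >/dev/null; python3 rail.py 56 60
```

```text
t 20.10 s 54.1 lat -0.12 dz -0.10 dyaw -0.0027 tilt [-0.001  -0.0001] Ftool [ 0.2 -0.3  0.3] Ttool [-0.13  0.09  0.02] w 34.07
 to s 56.0 shift [ 0.08  1.85 -0.1 ] turn [ 0.    -0.001  0.021]
 to s 60.0 shift [-0.17  5.81 -0.1 ] turn [ 0.    -0.001  0.071]
```

```bash
python3 -m jog '[[1,0,1.9,0,0,0,0.02],[1,0,1.9,0,0,0,0.023],[1,-0.1,1.9,0,0,0,0.024],[1,0,1,0,0,0,0.016],[1,0,0,0,0,0,0]]' 25 >/dev/null; python3 rail.py 63.5 68
```

```text
t 20.52 s 61.6 lat -0.06 dz -0.12 dyaw -0.0013 tilt [-0.0009  0.0001] Ftool [-0.7 -1.1  1.3] Ttool [-0.07  0.09 -0.01] w 33.37
 to s 63.5 shift [ 0.01  1.86 -0.12] turn [-0.0001 -0.0009  0.0224]
 to s 68.0 shift [-0.29  6.31 -0.12] turn [-0.0001 -0.0009  0.0787]
```

```bash
python3 -m jog '[[1,0,1.9,0,0,0,0.021],[1,0,1.9,0,0,0,0.023],[1,-0.1,1.9,0,0,0,0.024],[1,0,1,0,0,0,0.016],[1,0,0,0,0,0,0]]' 25 >/dev/null; python3 rail.py 71 75; for i in 1 2 3; do python3 -m jog '[[1,0.5,0,0,0,0,0],[1,0,0,0,0,0,0]]' 25 >/dev/null; python3 rail.py; done
```

```text
t 20.93 s 69.1 lat 0.06 dz -0.15 dyaw -0.0008 tilt [-0.0008  0.0001] Ftool [-1.   0.1  1.3] Ttool [-0.1   0.15  0.  ] w 33.88
 to s 71.0 shift [-0.11  1.85 -0.15] turn [-0.0001 -0.0008  0.0229]
 to s 75.0 shift [-0.37  5.81 -0.15] turn [-0.0002 -0.0008  0.0729]
t 21.10 s 69.2 lat 0.50 dz -0.17 dyaw -0.0001 tilt [-0.0006  0.0002] Ftool [-0.5 -0.3  0.5] Ttool [-0.07  0.1   0.04] w 33.70
t 21.27 s 69.2 lat 0.60 dz -0.27 dyaw 0.0002 tilt [0.0005 0.0002] Ftool [ 0.2 -0.2  0.5] Ttool [-0.11  0.05 -0.06] w 33.47
t 21.43 s 69.1 lat 0.66 dz -0.37 dyaw -0.0009 tilt [0.0016 0.0002] Ftool [-0.1 -0.2  0.1] Ttool [-0.13  0.03  0.01] w 33.92
```

```bash
python3 -m jog '[[1,-0.8,0,-0.2,0,0,0],[1,-0.4,0,0,0,0,0],[1,0,0,0,0,0,0]]' 25 >/dev/null; python3 rail.py; for i in 1 2 3; do python3 -m jog '[[1,-0.5,0,0,0,0,0],[1,0,0,0,0,0,0]]' 25 >/dev/null; python3 rail.py; done
```

```text
t 21.68 s 68.9 lat -0.04 dz -0.06 dyaw -0.0030 tilt [0.0003 0.0003] Ftool [0.7 0.6 0.4] Ttool [-0.08  0.12 -0.03] w 33.56
t 21.85 s 68.8 lat -0.33 dz 0.00 dyaw -0.0041 tilt [-0.0003  0.0004] Ftool [0.6 0.2 0.9] Ttool [-0.07  0.11 -0.  ] w 34.01
t 22.02 s 68.7 lat -0.75 dz 0.06 dyaw -0.0052 tilt [-0.0006  0.0004] Ftool [ 0.4 -0.6  0.5] Ttool [-0.14  0.16  0.04] w 33.38
t 22.18 s 68.6 lat -1.00 dz 0.12 dyaw -0.0064 tilt [-0.0013  0.0004] Ftool [0.5 0.3 1.9] Ttool [-0.16  0.15 -0.02] w 33.83
```

```bash
echo '{"tip":[480.3,301.3],"yaw":-0.21,"e":-1.3,"z":125.2}' > rail.json; python3 rail.py 71 75; python3 -m jog '[[1,0.8,0,0.1,0,0,0],[1,0.3,1.7,0,0,0,0.018],[1,0,1.9,0,0,0,0.024],[1,-0.1,1,0,0,0,0.016],[1,0,0,0,0,0,0]]' 25 >/dev/null; python3 rail.py 78 82
```

```text
t 22.18 s 69.1 lat -0.82 dz 0.12 dyaw -0.0001 tilt [-0.0013  0.0004] Ftool [0.5 0.3 1.9] Ttool [-0.16  0.15 -0.02] w 33.83
 to s 71.0 shift [0.76 1.87 0.12] turn [-0.0004 -0.0012  0.0236]
 to s 75.0 shift [0.51 5.82 0.12] turn [-0.0004 -0.0012  0.0736]
t 22.60 s 74.4 lat 0.28 dz -0.03 dyaw 0.0017 tilt [-0.0009  0.0004] Ftool [-0.4 -0.1 -0.4] Ttool [-0.08  0.12  0.01] w 33.85
 to s 78.0 shift [-0.43  3.58 -0.03] turn [-0.0004 -0.0009  0.0467]
 to s 82.0 shift [-0.78  7.53 -0.03] turn [-0.0005 -0.0009  0.0967]
```

```bash
python3 -m jog '[[1,-0.3,1.9,0,0,0,0.024],[1,-0.1,1.9,0,0,0,0.024],[1,-0.1,1.9,0,0,0,0.024],[1,0,1,0,0,0,0.016],[1,0,0,0,0,0,0]]' 25 >/dev/null; python3 rail.py 85 90
```

```text
t 23.02 s 82.2 lat -0.18 dz -0.11 dyaw 0.0007 tilt [-0.0005  0.0004] Ftool [-0.3 -0.5  0.1] Ttool [-0.07  0.11  0.01] w 33.85
 to s 85.0 shift [ 0.09  2.73 -0.11] turn [-0.0004 -0.0005  0.0357]
 to s 90.0 shift [-0.33  7.67 -0.11] turn [-0.0004 -0.0005  0.0982]
```

```bash
python3 -m jog '[[1,0,1.9,0,0,0,0.024],[1,0,1.9,0,0,0,0.024],[1,-0.1,1.9,0,0,0,0.024],[1,0,1,0,0,0,0.016],[1,0,0,0,0,0,0]]' 25 >/dev/null; python3 rail.py 93 97
```

```text
t 23.43 s 89.8 lat -0.05 dz -0.11 dyaw -0.0022 tilt [-0.0006  0.0004] Ftool [-0.   0.3 -0.1] Ttool [-0.07  0.12  0.01] w 33.70
 to s 93.0 shift [-0.05  3.14 -0.11] turn [-0.0004 -0.0006  0.0378]
 to s 97.0 shift [-0.37  7.1  -0.11] turn [-0.0004 -0.0005  0.0878]
```

```bash
python3 -m jog '[[1,0,1.9,0,0,0,0.021],[1,-0.1,1.9,0,0,0,0.024],[1,-0.1,1.9,0,0,0,0.024],[1,0,1,0,0,0,0.016],[1,0,0,0,0,0,0]]' 25 >/dev/null; python3 rail.py 100 105; for i in 1 2 3; do python3 -m jog '[[1,0.5,0,0,0,0,0],[1,0,0,0,0,0,0]]' 25 >/dev/null; python3 rail.py; done
```

```text
t 23.85 s 97.3 lat -0.09 dz -0.11 dyaw -0.0028 tilt [-0.0004  0.0005] Ftool [0.1 0.  1. ] Ttool [-0.    0.14  0.02] w 33.96
 to s 100.0 shift [ 0.01  2.7  -0.11] turn [-0.0005 -0.0004  0.0309]
 to s 105.0 shift [-0.38  7.64 -0.12] turn [-0.0005 -0.0004  0.0934]
t 24.02 s 97.4 lat 0.44 dz -0.11 dyaw -0.0019 tilt [-0.0004  0.0004] Ftool [-0.1 -0.   0.3] Ttool [-0.08  0.16  0.02] w 33.96
t 24.18 s 97.3 lat 0.69 dz -0.19 dyaw -0.0028 tilt [0.0003 0.0004] Ftool [-0.5 -0.6  0.1] Ttool [-0.15  0.01  0.01] w 33.39
t 24.35 s 97.3 lat 0.75 dz -0.29 dyaw -0.0025 tilt [0.0015 0.0002] Ftool [-0.2 -0.9  0.4] Ttool [-0.12  0.08 -0.03] w 33.51
```

```bash
python3 -m jog '[[1,-0.8,0.5,-0.1,0,0,0],[1,-0.3,1.7,0,0,0,0.022],[1,0,1.9,0,0,0,0.024],[1,-0.1,1.5,0,0,0,0.022],[1,0,0,0,0,0,0]]' 25 >/dev/null; python3 rail.py 107 112
```

```text
t 24.77 s 103.2 lat 0.22 dz -0.10 dyaw -0.0038 tilt [0.     0.0006] Ftool [-0.4  1.8 -0.2] Ttool [-0.14  0.1  -0.05] w 33.75
 to s 107.0 shift [-0.36  3.74 -0.1 ] turn [-0.0006  0.0001  0.0437]
 to s 112.0 shift [-0.81  8.67 -0.1 ] turn [-6.000e-04  1.000e-04  1.062e-01]
```

```bash
python3 -m jog '[[1,-0.3,1.9,0,0,0,0.023],[1,-0.1,1.9,0,0,0,0.024],[1,-0.1,1.9,0,0,0,0.024],[1,0,1,0,0,0,0.016],[1,0,0,0,0,0,0]]' 25 >/dev/null; python3 rail.py 115 120
```

```text
t 25.18 s 111.0 lat 0.06 dz -0.02 dyaw -0.0036 tilt [-0.0003  0.0005] Ftool [0.3 0.5 1.3] Ttool [-0.07  0.11 -0.02] w 33.45
 to s 115.0 shift [-0.2   3.96 -0.02] turn [-0.0005 -0.0003  0.0464]
 to s 120.0 shift [-0.67  8.89 -0.03] turn [-0.0005 -0.0003  0.1089]
```

```bash
python3 -m jog '[[1,0,1.9,0,0,0,0.022],[1,0,1.9,0,0,0,0.023],[1,-0.1,1.9,0,0,0,0.023],[1,0,1,0,0,0,0.015],[1,0,0,0,0,0,0]]' 25 >/dev/null; python3 rail.py 121 126; python3 - <<'E'
from h import *
t=cam("top");s=cam("side")
crop(t,160,150,290,260,6,"pics/t8.png");crop(s,140,200,280,320,5,"pics/s8.png")
E
```

```text
t 25.60 s 118.5 lat 0.18 dz -0.03 dyaw -0.0021 tilt [-0.0003  0.0005] Ftool [ 0.5 -0.7 -0. ] Ttool [-0.08  0.12 -0.02] w 33.84
 to s 121.0 shift [-0.25  2.48 -0.04] turn [-0.0005 -0.0003  0.0291]
 to s 126.0 shift [-0.63  7.42 -0.04] turn [-0.0006 -0.0003  0.0916]
```

View pics/s8.png

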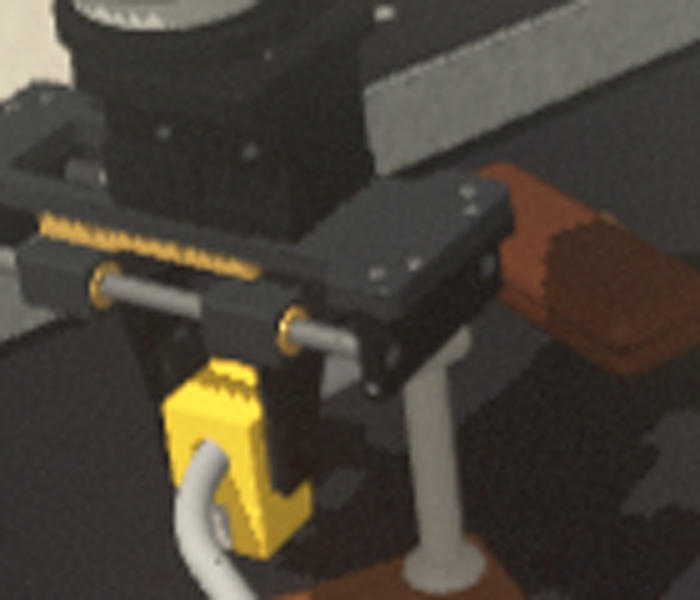

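View pics/t8.png

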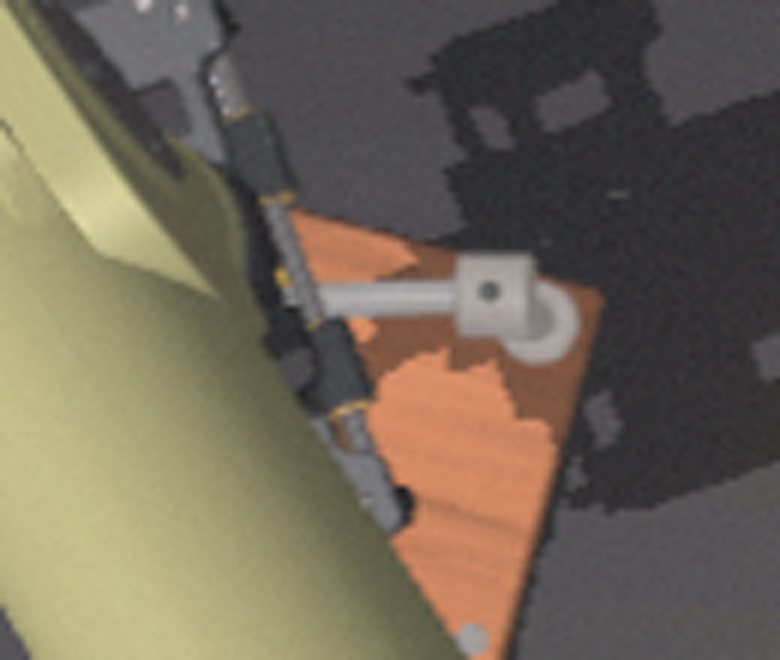

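```bash
sed -i 's/,150,1501)/,195,1951)/' rail.py; python3 -m jog '[[1,-0.2,1.9,0,0,0,0.024],[1,-0.1,1.9,0,0,0,0.024],[1,-0.1,1.9,0,0,0,0.024],[1,0,1,0,0,0,0.014],[1,0,0,0,0,0,0]]' 25 >/dev/null; python3 rail.py 129 133 137
```

```text
t 26.12 s 125.3 lat -0.23 dz -0.04 dyaw -0.0103 tilt [-0.0001  0.001 ] Ftool [-0.8 -0.3  0.3] Ttool [-0.01  0.15  0.02] w 33.72
 to s 129.0 shift [ 0.14  3.7  -0.04] turn [-0.001  -0.0001  0.036 ]
 to s 133.0 shift [-0.16  7.65 -0.05] turn [-0.001  -0.      0.0854]
 to s 137.0 shift [-0.63 11.59 -0.05] turn [-0.001  -0.      0.1307]
```

```bash
python3 -m jog '[[1,0.1,1.9,0,0,0,0.014],[1,0,1.9,0,0,0,0.022],[1,0,1.9,0,0,0,0.022],[1,0,1,0,0,0,0.012],[1,0,0,0,0,0,0]]' 25 >/dev/null; python3 rail.py 137 141 145
```

```text
t 26.53 s 132.9 lat 0.08 dz -0.05 dyaw 0.0062 tilt [0.     0.0009] Ftool [ 0.3 -0.5  0.3] Ttool [-0.    0.1   0.01] w 33.62
 to s 137.0 shift [-0.24  4.09 -0.06] turn [-0.0009  0.      0.0528]
 to s 141.0 shift [-0.53  8.05 -0.06] turn [-0.0009  0.0001  0.0909]
 to s 145.0 shift [-0.92 12.01 -0.07] turn [-9.0e-04  1.0e-04  1.2e-01]
```

```bash
python3 -m jog '[[1,-0.1,1.9,0,0,0,0.025],[1,-0.1,1.9,0,0,0,0.022],[1,0,1.9,0,0,0,0.019],[1,0,1,0,0,0,0.01],[1,0,0,0,0,0,0]]' 25 >/dev/null; python3 rail.py 144 148 152
```

```text
t 26.95 s 140.4 lat -0.00 dz -0.05 dyaw 0.0013 tilt [0.0001 0.0009] Ftool [ 0.  -1.2  0.8] Ttool [-0.04  0.14  0.01] w 33.90
 to s 144.0 shift [-0.03  3.56 -0.05] turn [-0.0009  0.0001  0.0292]
 to s 148.0 shift [-0.14  7.56 -0.06] turn [-0.0009  0.0001  0.0511]
 to s 152.0 shift [-0.3  11.56 -0.06] turn [-0.0009  0.0001  0.0638]
```

```bash
python3 -m jog '[[1,0,1.9,0,0,0,0.014],[1,0,1.9,0,0,0,0.012],[1,0,1.9,0,0,0,0.01],[1,0,1,0,0,0,0.006],[1,0,0,0,0,0,0]]' 25 >/dev/null; python3 rail.py 151 155 160
```

```text
t 27.37 s 147.8 lat -0.04 dz -0.04 dyaw 0.0036 tilt [0.0002 0.0009] Ftool [-0.1  0.1  0.9] Ttool [-0.05  0.07 -0.02] w 33.63
 to s 151.0 shift [ 0.06  3.2  -0.04] turn [-0.0009  0.0002  0.0149]
 to s 155.0 shift [ 0.05  7.2  -0.05] turn [-0.0009  0.0002  0.0218]
 to s 160.0 shift [-0.02 12.2  -0.05] turn [-0.0009  0.0002  0.0235]
```

```bash
python3 -m jog '[[1,0,1.9,0,0,0,0.009],[1,0,1.9,0,0,0,0.006],[1,0,1.9,0,0,0,0.004],[1,0,1,0,0,0,0.002],[1,0,0,0,0,0,0]]' 25 >/dev/null; python3 rail.py 158 162 168; for i in 1 2 3; do python3 -m jog '[[1,0.6,0,0,0,0,0],[1,0,0,0,0,0,0]]' 25 >/dev/null; python3 rail.py; done
```

```text
t 27.78 s 155.3 lat -0.12 dz -0.04 dyaw -0.0012 tilt [0.0001 0.0009] Ftool [-0.1 -0.2  1.8] Ttool [-0.05  0.11 -0.03] w 34.01
 to s 158.0 shift [ 0.16  2.75 -0.04] turn [-0.0009  0.0001  0.    ]
 to s 162.0 shift [ 0.17  6.75 -0.05] turn [-0.0009  0.0001  0.0002]
 to s 168.0 shift [ 0.16 12.75 -0.05] turn [-0.0009  0.0001  0.0002]
t 27.95 s 155.4 lat 0.51 dz -0.05 dyaw -0.0013 tilt [0.0002 0.0009] Ftool [-0.3  0.8  0.9] Ttool [-0.02  0.11  0.01] w 33.77
t 28.12 s 155.3 lat 1.21 dz -0.01 dyaw -0.0012 tilt [0.    0.001] Ftool [ 0.2 -0.1  1.2] Ttool [0.01 0.13 0.  ] w 34.07
t 28.28 s 155.0 lat 1.58 dz -0.08 dyaw -0.0011 tilt [0.0007 0.0011] Ftool [0.1 0.6 1.3] Ttool [-0.06  0.09  0.02] w 33.74
```

```bash
python3 -m jog '[[1,-1.3,0,0,0,0,0],[1,-0.3,1.5,0,0,0,0],[1,0,1.9,0,0,0,0],[1,0,1.9,0,0,0,0],[1,0,1.9,0,0,0,0],[1,0,1.9,0,0,0,0],[1,0,1,0,0,0,0],[1,0,0,0,0,0,0]]' 25 >/dev/null; python3 rail.py 170 174.7
```

```text
t 28.95 s 166.4 lat -0.00 dz -0.07 dyaw 0.0004 tilt [0.0002 0.0009] Ftool [0.4 0.3 1.1] Ttool [ 0.    0.15 -0.  ] w 33.86
 to s 170.0 shift [-0.    3.59 -0.08] turn [-0.0009  0.0002  0.0004]
 to s 174.7 shift [-0.    8.29 -0.08] turn [-0.0009  0.0002  0.0004]
```

```bash
python3 -m jog '[[1,0,1.5,0,0,0,0],[1,0,1.2,0,0,0,0],[1,0,0.5,0,0,0,0],[1,0,0,0,0,0,0]]' 25 >/dev/null; python3 rail.py; for i in 1 2 3 4 ; do python3 -m jog '[[1,0,0.7,0,0,0,0]]' 25 >/dev/null; python3 rail.py; done
```

```text
t 29.28 s 170.1 lat 0.13 dz -0.03 dyaw 0.0001 tilt [-0.     0.001] Ftool [ 0.2 -0.7  0.2] Ttool [-0.02  0.08 -0.03] w 33.55
t 29.37 s 170.6 lat 0.09 dz -0.02 dyaw 0.0003 tilt [-0.      0.0012] Ftool [ 0.  -1.   0.2] Ttool [-0.03  0.07 -0.01] w 34.01
t 29.45 s 171.3 lat 0.09 dz -0.02 dyaw 0.0005 tilt [-0.      0.0012] Ftool [-0.4 -0.3  0.2] Ttool [-0.05  0.1   0.01] w 34.17
t 29.53 s 172.0 lat 0.05 dz -0.02 dyaw 0.0006 tilt [-0.      0.0013] Ftool [0.  0.5 1.1] Ttool [ 0.02  0.06 -0.02] w 33.88
t 29.62 s 172.7 lat 0.02 dz -0.04 dyaw 0.0008 tilt [0.     0.0013] Ftool [-0.1 -0.1  0.3] Ttool [-0.09  0.16  0.04] w 33.72
```

```bash
for i in 1 2 3 4 5 6; do python3 -m jog '[[1,0,0.5,0,0,0,0]]' 25 >/dev/null; python3 rail.py|cut -c1-120; done
```

```text
t 29.70 s 173.3 lat 0.03 dz -0.03 dyaw 0.0007 tilt [0.     0.0013] Ftool [-0.2  0.7 -0.1] Ttool [-0.06  0.08  0.01] w 33
t 29.78 s 173.8 lat 0.03 dz -0.03 dyaw 0.0008 tilt [0.     0.0013] Ftool [0.7 1.1 0.7] Ttool [-0.04  0.1  -0.06] w 33.91
t 29.87 s 174.4 lat 0.02 dz -0.05 dyaw 0.0007 tilt [0.     0.0012] Ftool [-0.   0.2  1.8] Ttool [-0.02  0.14 -0.01] w 34
t 29.95 s 174.9 lat -0.00 dz -0.07 dyaw 0.0008 tilt [0.0001 0.0012] Ftool [-0.4 -0.   0.1] Ttool [ 0.01  0.04 -0.04] w 3
t 30.03 s 175.4 lat 0.00 dz -0.05 dyaw 0.0008 tilt [0.0001 0.0013] Ftool [-0.  -0.9 -0.1] Ttool [-0.04  0.12  0.01] w 33
t 30.12 s 175.6 lat 0.03 dz 0.00 dyaw 0.0009 tilt [-0.0001  0.0019] Ftool [-0.9 -1.5  0.6] Ttool [ 0.33  0.19 -0.02] w 3
```

```bash
for i in 1 2 3; do python3 -m jog '[[1,0,0.4,0,0,0,0]]' 25 >/dev/null; python3 rail.py|cut -c1-120; done
```

```text
t 30.20 s 175.6 lat -0.04 dz -0.03 dyaw 0.0011 tilt [-0.0001  0.0025] Ftool [-0.2 -1.2  1.1] Ttool [0.25 0.15 0.01] w 33
t 30.28 s 175.6 lat -0.00 dz 0.01 dyaw 0.0014 tilt [-0.0004  0.0032] Ftool [ 0.8 -0.6  1.2] Ttool [0.24 0.16 0.02] w 33.
t 30.37 s 175.6 lat -0.03 dz 0.02 dyaw 0.0017 tilt [-0.0005  0.0037] Ftool [ 0.9 -1.6 -0.3] Ttool [0.27 0.17 0.03] w 33.
```

```bash
python3 -m jog '[[1,0,0,0.8,0,0,0],[1,0,0,0.6,0,0,0],[1,0,0,0,0,0,0]]' 25 >/dev/null; python3 rail.py; python3 -m jog '[[1,0,0.3,0.3,0,0,0],[1,0,0,0,0,0,0]]' 25 >/dev/null; python3 rail.py
```

```text
t 30.62 s 175.6 lat 0.08 dz -1.22 dyaw 0.0018 tilt [-0.0008  0.0036] Ftool [-0.4 -0.8  0.7] Ttool [0.16 0.1  0.06] w 33.43
t 30.78 s 175.6 lat 0.09 dz -1.43 dyaw 0.0020 tilt [-0.0009  0.004 ] Ftool [-0.7 -0.2  0.9] Ttool [0.12 0.08 0.02] w 34.09
```

Now release gently to about 48 mm.

```bash
python3 -m jog '[[0.58,0,0,0,0,0,0],[0.55,0,0,0,0,0,0],[0.5,0,0,0,0,0,0],[0.45,0,0,0,0,0,0],[0.42,0,0,0,0,0,0],[0.42,0,0,0,0,0,0]]' 10; python3 rail.py;python3 - <<'E'
from h import *
t=cam("top");s=cam("side")
crop(s,160,200,280,320,6,"pics/s9.png")
E
```

```text
time_s: 31.28
eef_pos: [0.5848, 0.185, 0.1239]
tcp_rot: [1.0, 0.026, 0.001, -0.001]
ft_force: [0.5, 0.2, 0.0]
gripper_width: 0.558
t 31.28 s 177.4 lat 0.42 dz -1.34 dyaw 0.0009 tilt [-0.0011  0.0017] Ftool [ 0.6 -0.2 -0. ] Ttool [-0.05  0.08  0.  ] w 48.57
```

View pics/s9.png

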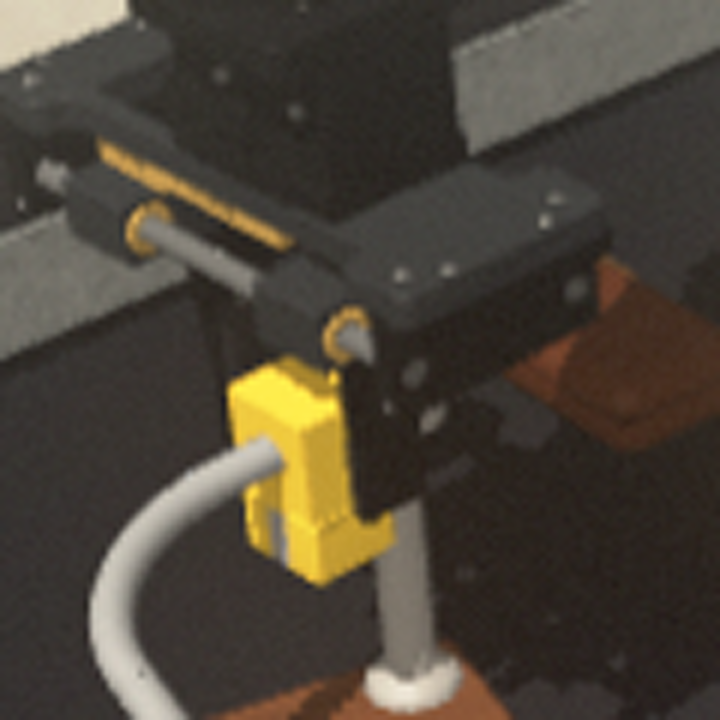

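```bash
python3 -m jog '[[0.42,0,0,-3,0,0,0],[0.42,0,0,-6,0,0,0],[0.42,0,0,-10,0,0,0],[0.42,0,0,-15,0,0,0],[0.42,0,0,-20,0,0,0],[0.42,0,0,-25,0,0,0],[0.42,0,0,-25,0,0,0],[0.42,0,0,-20,0,0,0],[0.42,0,0,-5,0,0,0],[0.42,0,0,0,0,0,0]]' 10; python3 - <<'E'
from h import *
t=cam("top");s=cam("side")
crop(s,160,200,280,320,6,"pics/s10.png");crop(t,160,150,290,260,6,"pics/t10.png")
E
```

```text
time_s: 32.22
eef_pos: [0.5841, 0.1855, 0.2646]
tcp_rot: [1.0, 0.027, 0.001, -0.001]
ft_force: [-0.0, -0.7, 0.0]
gripper_width: 0.579
```

View pics/s10.png

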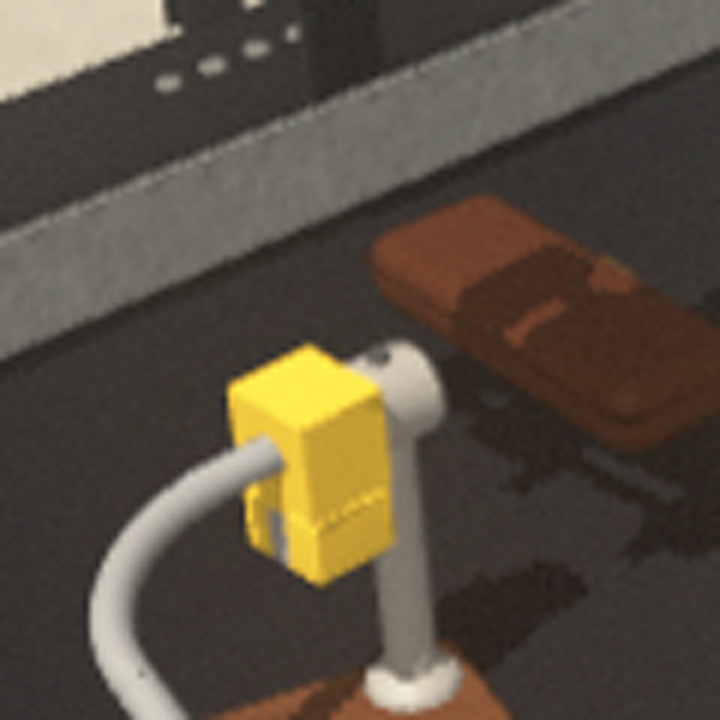

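View pics/t10.png

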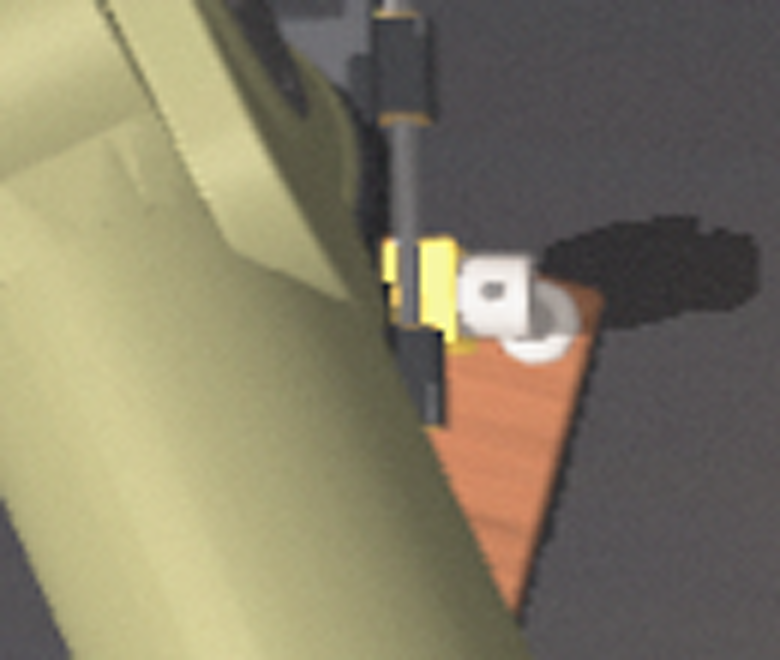

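```bash
python3 -m jog '[[0.42,0,0,-10,0,0,0],[0.42,0,15,0,0,0,0],[0.42,0,30,0,0,0,0],[0.42,0,30,0,0,0,0],[0.42,0,30,0,0,0,0],[0.42,0,30,0,0,0,0],[0.42,0,30,0,0,0,0],[0.42,0,15,0,0,0,0],[0.42,0,0,0,0,0,0],[0.42,0,0,0,0,0,0]]' 10; python3 - <<'E'
from h import *
t=cam("top");s=cam("side")
crop(s,160,200,280,320,6,"pics/s11.png");crop(t,160,150,290,260,6,"pics/t11.png");crop(s,0,0,640,480,1,"pics/sf.png")
E
```

```text
time_s: 33.15
eef_pos: [0.5878, -0.0006, 0.2623]
tcp_rot: [0.999, 0.03, -0.011, -0.002]
ft_force: [-0.5, 1.0, 0.7]
gripper_width: 0.58
```

View pics/t11.png

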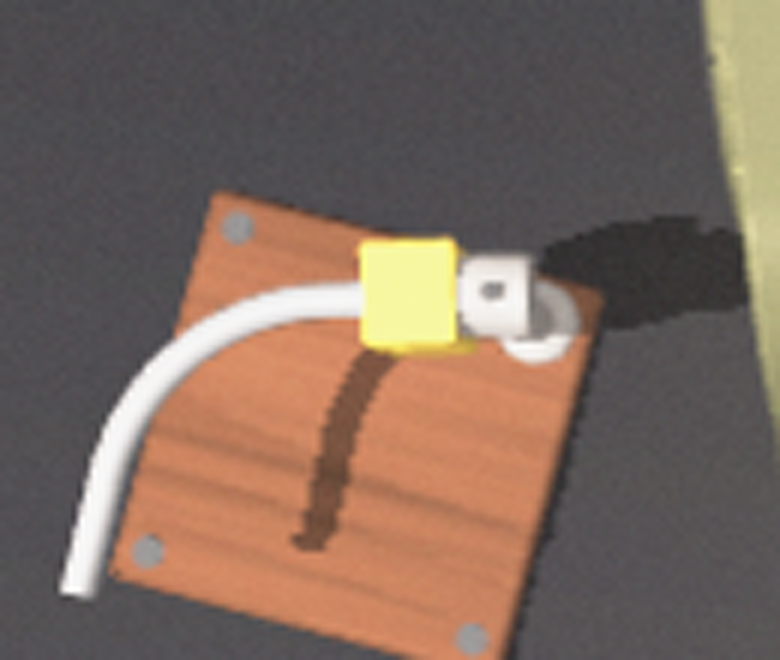

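View pics/sf.png

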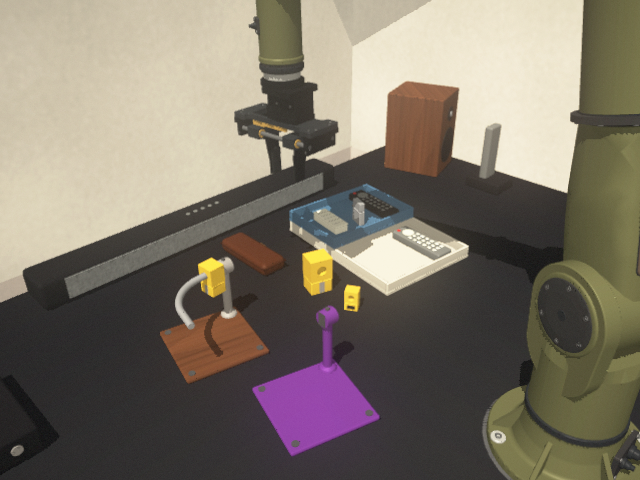

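```bash
python3 - <<'E'
from h import *
t=cam("top")
Z=np.load("cams.npz")["t"]
for r in(194,195,203,204): print(r,t["img"][r,233:240].tolist(),"before",Z[r,233:240].tolist())
d=np.abs(t["img"].astype(int)-Z)[90:300,300:].max(2); print((d>60).sum())
crop(t,290,90,530,310,3,"pics/t12.png")
E
```

```text
194 [[247, 247, 160], [247, 247, 151], [246, 234, 119], [169, 152, 126], [214, 204, 198], [234, 228, 223], [234, 227, 222]] before [[199, 129, 93], [200, 131, 96], [207, 149, 120], [226, 207, 193], [234, 227, 223], [232, 226, 220], [232, 224, 220]]
195 [[247, 247, 161], [247, 247, 150], [246, 231, 125], [168, 158, 145], [224, 217, 211], [240, 235, 229], [240, 234, 229]] before [[193, 126, 93], [198, 130, 96], [200, 158, 138], [228, 217, 209], [238, 233, 228], [238, 233, 228], [239, 233, 228]]
203 [[247, 247, 161], [247, 247, 161], [247, 244, 135], [165, 151, 126], [214, 204, 197], [237, 231, 226], [238, 233, 228]] before [[143, 95, 73], [180, 120, 88], [217, 166, 138], [230, 215, 201], [236, 230, 225], [236, 230, 225], [238, 232, 227]]
204 [[247, 247, 161], [247, 247, 160], [247, 244, 128], [163, 146, 113], [152, 144, 140], [196, 186, 179], [225, 217, 211]] before [[209, 136, 99], [211, 141, 103], [213, 148, 114], [218, 188, 173], [221, 213, 206], [224, 217, 211], [226, 219, 214]]
12522
```

View pics/s11.png

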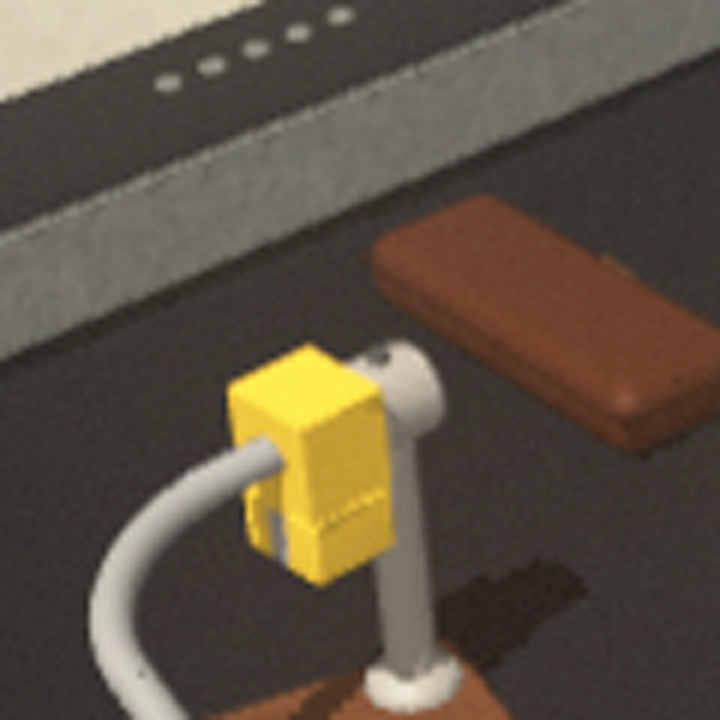

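```bash
python3 -c "
from workcell import bot
o=bot.get_obs();print(o['time_s'],o['ft_force'],o['gripper_width']);print(bot.sign_off())"
```

```text
33.3 [ 0.21662533  0.83825018 -0.11101463] 0.5816749660557352
the job is handed in; nothing more can be done
None
```

The middle-sized yellow fob, taken from the lower tray, is now on the rail, up against the boss. I let go and handed the job in at 33.3 s.

**How it was done**
- I found the rod in both pictures, then touched it lightly with the held fob: from above, at about 6 N, which put its axis at 117 mm, and from the side, at about 4 N.
- I threaded the fob on and turned it through the 75° bend, checking the side play along the way. At those checks the sensed force stayed under about 2 N.
- I stopped at the boss when the fob would go no further, then lowered it about 1.4 mm onto the rod and opened the fingers. The gripper eased 1.8 mm towards the boss as it let go.

**Last checks**
- **Top and side views:** the fob hangs level, with no gap to the boss at about 1 mm resolution. That limit comes from the pixel size; the firm stop I felt is the better evidence.
- **Rod:** it looks the same as in the first picture.
- **Other objects:** the remotes, ornament, pill case, glasses case and upper tray look undisturbed in the side view. My before-and-after comparison of the tray area in the top view showed large differences. The arm was probably in that part of the frame, so I set it aside; I did not look at the close-up I saved of that area.

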